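Nest a flipped wall bracket into its partner in the bench rack

ROBOT

A 7-joint arm with a two-finger parallel gripper is mounted at the origin on the work surface. World frame = base frame: x ahead of the robot, y to its left, z up, the work surface at z = 0. Lengths are in m, angles in rad, forces in N, time in s.
With the tool pointing down it reaches from about 0.35 to 0.9 m from the base axis. Payload 8.1 kg.
Tool frame: the origin (TCP) lies at the very end of the fingers, on their centre line; the grasp point (between the pads) lies 19 mm behind it; y points along the fingers, x is the direction in which the jaws open and shut, and the axes are right-handed (so a half turn about y gives the same grasp; the last joint's range is limited). The gripper opens to 85 mm and grips with 20 to 120 N. Pads are 22 mm wide; open, the fingers measure 114 mm over their backs; the gripper's body (76 mm by 85 mm) begins 54 mm behind the grasp point. The pads swing forward as they close: fully open they stand 13 mm farther back than shut.
Start: joints at [1.115, 0.434, 0.025, 1.573, -0.012, 1.134, -0.075], TCP at [0.216, -0.587, 0.194] pointing down, gripper open.
Joint ranges: [-2.62, 2.62], [-0.44, 2.09], [-1.27, 1.32], [0.08, 2.57], [-1.32, 4.46], [0.12, 2], [-2.74, 2.74]. Speed limits (rad/s): [2.22, 2.22, 3.01, 3.01, 3.14, 3.14, 3.14].

INTERFACE

Orientations are given as a unit quaternion [x, y, z, w].
In Python, from rig import arm gives the robot as it stands.
- The arm moves only by the shell command python3 -m handwheel 'ROWS' [FORCE]. ROWS is JSON, a list of rows, each an object of numbers: "dx", "dy", "dz": the shift along the tool's x, y, z in cm; "spin": the turn about the tool's y in degrees; "jaw": the closure in counts, from 0 (fully open) to 255 (shut). A call has 1 to 12 rows; each row is the pose to reach, as a shift and turn from the pose commanded when the call began, along the tool's axes at that moment; what a row does not reach only later rows make up. A row lasts 1/12 s, in which the tool goes at most 41.7 mm and 7.16 degrees, less where a joint would pass 70% of its speed; a pose out of reach is approached as far as the arm can. A call with a gripper value outside its range is refused whole. The fingers move at their own pace and stop on an object; FORCE is the grip in N (left out, the last holds). Time passes only in rows, so rows that repeat a pose let the fingers close. It gives the time, the measured TCP pose, the force and the opening at its end, in the units of the state.
- arm.observe(): the state, without advancing time (a new reading comes with each control period).
- arm.camera(name): name is "scene" or "side" or "wrist"; returns the picture (480x640x3 uint8, red, green, blue); there is no depth.
- arm.camera_model(name): a dict with "fx", "fy", "cx", "cy" (pixels), "dist" ([k1, k2, p1, p2, k3] as OpenCV has them; the pictures are not rectified), "pose" (4x4, takes a point from camera to world coordinates). Camera axes: x right, y up, looking along -z (the intrinsics and any distortion apply to the point x, -y, -z); pixel columns grow to the right and rows downward; lengths in m; the calibration is good to about 2 mm. A picture is of the moment at which its call begins: read the wrist's pose just before it. camera_model takes no time and is no camera call; for the wrist camera it gives the pose at the moment of the call.
- arm.finish_job(): hands the job in, once; it reports no verdict.
The state is a dict: "time_s": time; "q": joint angles; "dq": joint speeds; "joint_efforts": joint torques, N m; "position": TCP position; "ee_rot": TCP orientation; "contact_force": force on the tool from outside, world axes, zero at the start; "torque": the same for the moment, N m; "finger_gap": finger opening in m.
Only numpy, scipy, OpenCV 4.12 (cv2) and the standard library are available. Lean on these libraries where they do the work, as an engineer would, in place of code of your own. Each camera call takes 0.05 s, during which the arm holds its last target.

TASK

Nest the spare U-bracket into the one standing in the open bay of the bench rack: turn it the other way round, set it down on the bench in front of the keeper bar and let go, then gently push it in under the bar so that the two interlock, one leg of each inside the other, like the finished pair next door. Push the pair up tight and square: leg ends home against the webs, doubled legs touching, the first bracket's web against the back fence and the pair's side against the divider. Do not ram them, and leave the finished pair and the other things on the bench where they are.

Things in the scene. Friction and masses are not known exactly. Their poses are not given: they have to be found in the camera images.
- rack: Low dark steel rack fixed to the bench. Origin on the bench in the inner corner of the open bay: the back fence's face is its x = 0 (x points into the fence, away from the robot), the divider's face its y = 0. The open bay lies at y < 0, with no end wall. Fence and divider are 50 mm high, 8 thick; fence ends at y = -173 mm, divider reaches out to x = -68. Finished pair's bay: y = 8 to 119 mm.
- rack_keeper (a point): Middle of the keeper bar's part over the open bay: an 8 mm round bar parallel to the fence, 32 mm out from the fence face, over both bays, underside 48 mm above the bench. At the rack's y = -170 mm a 6 mm wide arm at the same height ties it to the fence. Same axes as the rack.
- first_web (a point): U-bracket of bare aluminium bar lying on edge (U seen from above): bar 8 mm thick, 40 mm high; web 88 mm wide outside, 72 between the legs; 64 mm deep overall. Loose in the open bay (0.17 kg; slides at 1 to 4 N), web 5 to 35 mm from fence, legs towards the robot, a little askew, not touching fence or divider. Point: middle of the web, half-way up; x along the legs, whose ends are 60 mm from it; z up.
- spare_web (a point): The bracket to load, loose on the bench right of the rack, about the same way round as the first. U-bracket of bare aluminium bar lying on edge (U seen from above): bar 8 mm thick, 40 mm high; web 88 mm wide outside, 72 between the legs; 64 mm deep overall. 0.17 kg, slides at 1 to 4 N; can be taken across the 8 mm web, one finger inside the U. Point: middle of the web, half-way up; x along the legs to their ends; z up.
- spare_tips (a point): Point on the spare bracket midway between its two leg ends, half-way up (60 mm along x from the web point; empty space). Same axes.
- done_a_web (a point): One bracket of the finished pair in the next bay (same U-bracket); middle of its web. Leave alone.
- done_b_web (a point): The other bracket of the finished pair, nested flipped; middle of its web. Leave alone.
- offcut: Small aluminium L offcut, 50 by 50 mm, 40 mm high, on the bench in front and left of the rack; origin at its underside. Leave alone.
- screwdriver: Screwdriver lying on the bench near the robot; origin at its underside. Leave alone.
- washbottle: Bottle 64 mm across and 170 mm tall left of the rack; origin at its underside. Leave alone.
- beaker: Clear beaker 72 mm across, 90 mm tall, left of the rack; origin at its underside. Leave alone.
- first: The first bracket as a whole; origin at the middle of its web, at the underside.
- spare: The spare bracket as a whole; origin at the middle of its web, at the underside.

How it is judged:
By the outcome, as a careful person would: the job done as asked, in the order asked, and still so for the second after the job is handed in, with the robot touching nothing.
It also fails if it takes over 61 s, if anything falls off the work surface, if the arm or the gripper's body presses on something with over 40 N, if the wrist force passes 120 N, or if a joint passes its speed limit or range.

## Working session

There is one attempt and no reset: what is moved stays moved. The work goes in short steps, Python scripts to look and compute and a shell command to move; the robot and the scene stay as the last step left them, time stands still between calls to the robot, and variables do not carry over. Pictures are saved under pics/ and viewed, and the job is handed in when it is done.

```bash
ls -la; mkdir -p pics; cat > h.py <<'E'
import numpy as np, cv2
from rig import arm
def model(n):
    m=arm.camera_model(n); K=np.array([[m['fx'],0,m['cx']],[0,m['fy'],m['cy']],[0,0,1.]]); return K,np.array(m['dist'],float),np.array(m['pose'])
def ray(M,uv,z):
    K,d,P=M; p=cv2.undistortPoints(np.array(uv,float).reshape(-1,1,2),K,d)[:,0]
    D=np.c_[p[:,0],-p[:,1],-np.ones(len(p))]@P[:3,:3].T; o=P[:3,3]
    t=(z-o[2])/D[:,2]; return o+D*t[:,None]
def proj(M,X):
    K,d,P=M; X=np.array(X,float).reshape(-1,3); c=(X-P[:3,3])@P[:3,:3]
    c=c*[1,-1,-1]; return cv2.projectPoints(c.reshape(-1,1,3),np.zeros(3),np.zeros(3),K,d)[0][:,0]
def snap(n,f):
    M=model(n); im=arm.camera(n); cv2.imwrite(f'pics/{f}.png',im[:,:,::-1]); np.savez(f'pics/{f}.npz',K=M[0],d=M[1],P=M[2]); return M,im
def load(f):
    z=np.load(f'pics/{f}.npz'); return (z['K'],z['d'],z['P']),cv2.imread(f'pics/{f}.png')
E
python3 - <<'E'
from h import *
s=arm.observe(); print(s)
for n in('scene','side','wrist'):
    M,im=snap(n,n+'0'); print(n,M[2].round(3).tolist(),M[0][0,0],M[1])
E
```

```text
total 12
drwxr-xr-x  3 agent agent 4096 Dec  6 23:23 .
drwxr-xr-x 23 root  root  4096 Dec  6 23:23 ..
drwxr-xr-x  2 agent agent 4096 Dec  6 23:23 pics
{'time_s': 0.0, 'q': array([ 1.11541101,  0.43523271,  0.02494769,  1.5741168 , -0.0115886 ,
        1.13402464, -0.0750881 ]), 'dq': array([ 0.00104554, -0.00085555,  0.00065971,  0.0002874 ,  0.00063399,
       -0.000714  ,  0.00042177]), 'joint_efforts': array([ 5.15217982e-05, -6.70458627e+01,  1.02531876e+00, -3.16220355e+01,
        1.55829918e-02,  1.22796453e-02, -1.49236519e-05]), 'position': array([ 0.21569221, -0.58597468,  0.19271208]), 'ee_rot': array([-0.57968803,  0.40501312, -0.40400796,  0.58026177]), 'contact_force': array([-1.08596438, -0.16493785, -0.37355858]), 'torque': array([-0.02093787, -0.04103015, -0.0126882 ]), 'finger_gap': 0.08525793429770864}
scene [[0.427, -0.716, 0.553, 0.974], [0.904, 0.34, -0.257, -0.223], [-0.004, 0.61, 0.793, 0.677], [0.0, 0.0, 0.0, 1.0]] 435.8308137720756 [-0.08473759  0.          0.          0.          0.        ]
side [[-0.999, 0.011, -0.035, 0.477], [-0.033, -0.708, 0.705, 0.748], [-0.017, 0.706, 0.708, 0.834], [0.0, 0.0, 0.0, 1.0]] 446.53074169817785 [0.03893572 0.         0.         0.         0.        ]
wrist [[0.346, 0.897, 0.276, 0.286], [-0.938, 0.331, 0.101, -0.561], [-0.001, -0.294, 0.956, 0.374], [0.0, 0.0, 0.0, 1.0]] 354.37821207737636 [-0.00220674  0.          0.          0.          0.        ]
```

View pics/scene0.png

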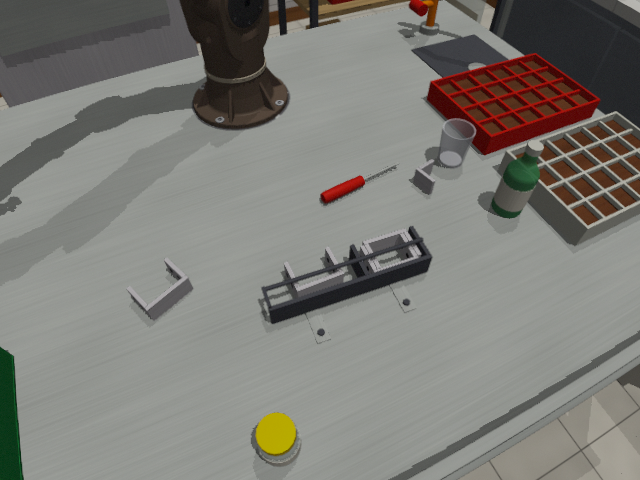

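View pics/side0.png

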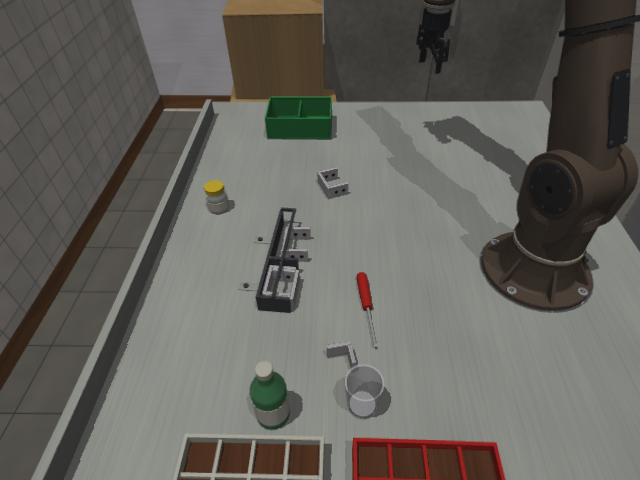

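View pics/wrist0.png

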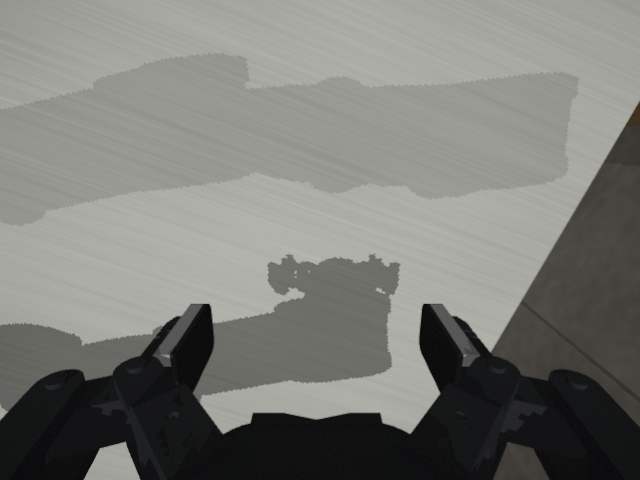

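```bash
python3 - <<'E'
from h import *
a=cv2.imread('pics/scene0.png'); 
cv2.imwrite('pics/c1.png',cv2.resize(a[220:330,110:440],None,fx=2.4,fy=2.4,interpolation=cv2.INTER_CUBIC))
b=cv2.imread('pics/side0.png')
cv2.imwrite('pics/c2.png',cv2.resize(b[160:320,240:360],None,fx=3.7,fy=3.7,interpolation=cv2.INTER_CUBIC))
E
```

```text
(no output)
```

View pics/c1.png

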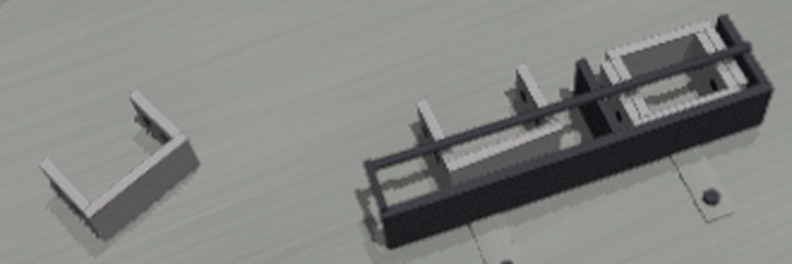

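View pics/c2.png

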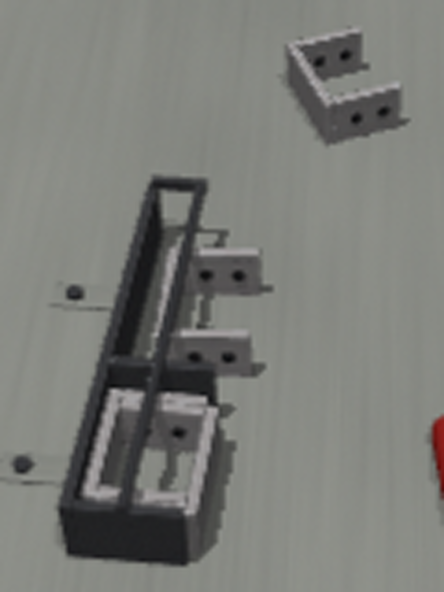

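```bash
python3 - <<'E'
from h import *
from scipy.spatial.transform import Rotation as R
S,a=load('scene0'); D,b=load('side0')
def c1(p): return np.array(p)/2.4+[110,220]-0.3
def c2(p): return np.array(p)/3.7+[240,160]-.35
print('scene spare: web outer corners L,R, legtips outer L,R'); print(ray(S,c1([[90,215],[187,138],[42,160],[135,93]]),.04).round(3))
print('side spare: web outer corners near,far; tips'); print(ray(D,c2([[330,98],[289,45],[400,84],[360,31]]),.04).round(3))
print('scene first: web outer L,R, tips'); print(ray(S,c1([[450,170],[565,125],[420,103],[520,67]]),.04).round(3))
print('scene fence inner? top: outer ends, arm'); print(ray(S,c1([[387,212],[772,88]]),.05).round(3))
print('side fence')
print(ray(D,c2([[153,178],[110,358],[66,508],[206,183],[215,368]]),.05).round(3))
s=arm.observe(); print(R.from_quat(s['ee_rot']).as_matrix().round(3), s['q'])
for p in([.45,0,.0],): pass
E
```

```text
scene spare: web outer corners L,R, legtips outer L,R
[[ 0.544 -0.342  0.04 ]
 [ 0.511 -0.263  0.04 ]
 [ 0.484 -0.365  0.04 ]
 [ 0.455 -0.289  0.04 ]]
side spare: web outer corners near,far; tips
[[ 0.508 -0.271  0.04 ]
 [ 0.542 -0.34   0.04 ]
 [ 0.453 -0.29   0.04 ]
 [ 0.486 -0.359  0.04 ]]
scene first: web outer L,R, tips
[[ 0.616 -0.101  0.04 ]
 [ 0.618 -0.011  0.04 ]
 [ 0.555 -0.099  0.04 ]
 [ 0.557 -0.018  0.04 ]]
scene fence inner? top: outer ends, arm
[[ 0.634 -0.155  0.05 ]
 [ 0.66   0.138  0.05 ]]
side fence
[[ 0.634 -0.163  0.05 ]
 [ 0.644  0.016  0.05 ]
 [ 0.656  0.14   0.05 ]
 [ 0.595 -0.158  0.05 ]
 [ 0.575  0.024  0.05 ]]
[[ 0.345 -0.001  0.938]
 [-0.938  0.001  0.345]
 [-0.001 -1.    -0.   ]] [ 1.11538093  0.43504731  0.02499678  1.57386645 -0.01159766  1.13398124
 -0.07511931]
```

```bash
python3 -m handwheel '[{"dx":-2,"dz":3.3},{"dx":-4,"dz":6.6},{"dx":-6,"dz":9.9},{"dx":-8,"dz":13.2},{"dx":-10,"dz":16.5},{"dx":-12,"dz":19.8},{"dx":-14,"dz":23},{"dx":-16,"dz":26.3},{"dx":-18,"dz":29.6},{"dx":-20,"dz":32.9},{"dx":-22,"dz":36.2},{"dx":-24,"dz":39.4}]' 40; python3 -m handwheel '[{},{}]'
python3 - <<'E'
from h import *
print(arm.observe()); snap('wrist','w1')
E
```

```text
{'time_s': 0.15, 'q': array([ 1.11538093,  0.43504731,  0.02499678,  1.57386645, -0.01159766,
        1.13398124, -0.07511931]), 'dq': array([ 0.00017403, -0.00020876, -0.00027438, -0.00169917, -0.00020908,
        0.00086534, -0.00087366]), 'joint_efforts': array([ 1.92743326e-03, -6.70880127e+01,  1.02610130e+00, -3.16450310e+01,
        1.57420890e-02,  9.16480174e-03, -5.40430540e-05]), 'position': array([ 0.21576208, -0.58614028,  0.19292461]), 'ee_rot': array([-0.57976682,  0.40488191, -0.40416649,  0.58016422]), 'contact_force': array([ 0.41534022,  0.03715243, -0.35581248]), 'torque': array([-0.01197364,  0.04284346, -0.02461199]), 'finger_gap': 0.08538417838274921}schema error: expected keys dx, dy, dz, spin, jaw
schema error: expected keys dx, dy, dz, spin, jaw
```

View pics/w1.png

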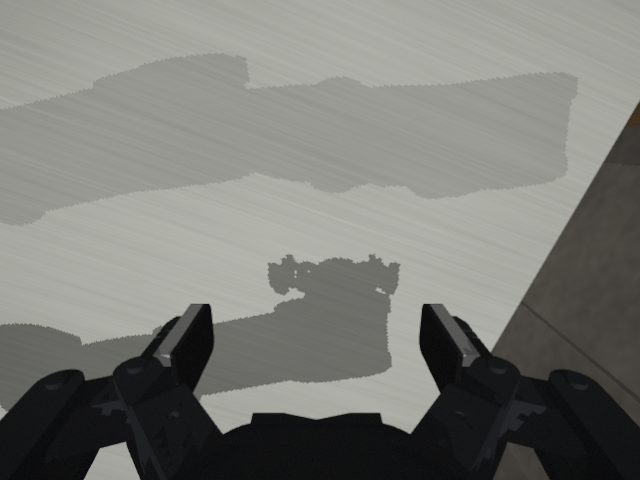

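```bash
python3 -m handwheel '[{"dx":-2,"dy":0,"dz":3,"spin":0,"jaw":0},{"dx":-4,"dy":0,"dz":6,"spin":0,"jaw":0},{"dx":-6,"dy":0,"dz":9,"spin":0,"jaw":0},{"dx":-8,"dy":0,"dz":12,"spin":0,"jaw":0},{"dx":-10,"dy":0,"dz":15,"spin":0,"jaw":0},{"dx":-12,"dy":0,"dz":18,"spin":0,"jaw":0},{"dx":-14,"dy":0,"dz":21,"spin":0,"jaw":0},{"dx":-16,"dy":0,"dz":24,"spin":0,"jaw":0},{"dx":-18,"dy":0,"dz":27,"spin":0,"jaw":0},{"dx":-20,"dy":0,"dz":30,"spin":0,"jaw":0},{"dx":-22,"dy":0,"dz":33,"spin":0,"jaw":0},{"dx":-24,"dy":0,"dz":36,"spin":0,"jaw":0}]' 40; python3 -m handwheel '[{"dx":0,"dy":0,"dz":0,"spin":0,"jaw":0},{"dx":0,"dy":0,"dz":0,"spin":0,"jaw":0}]'
python3 - <<'E'
from h import *
s=arm.observe();print(s['time_s'],s['q'],s['dq'].round(3),s['position'],s['contact_force']); snap('wrist','w2')
E
```

```text
time_s: 1.2
position: [0.4715, -0.2354, 0.1936]
ee_rot: [0.58, -0.405, 0.405, -0.58]
contact_force: [0.8, -1.1, 0.8]
finger_gap: 0.0854
time_s: 1.37
position: [0.4721, -0.2346, 0.1934]
ee_rot: [-0.581, 0.403, -0.403, 0.581]
contact_force: [0.4, -0.4, 0.2]
finger_gap: 0.0854
1.3667 [ 0.48834163  0.28628648 -0.16191375  1.79970718  0.05147698  1.05969599
 -0.90548416] [ 0.044 -0.005  0.054  0.01   0.012  0.005  0.018] [ 0.4720877  -0.23463326  0.19343524] [ 0.36120791 -0.40778563  0.15169595]
```

View pics/w2.png

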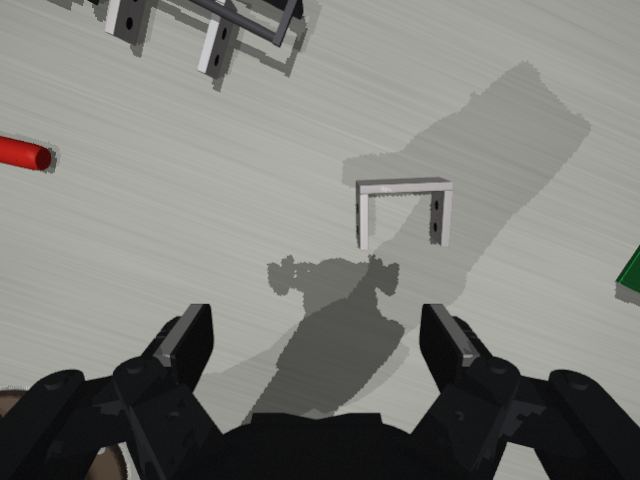

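```bash
cat >> h.py <<'E'
def topmask(im,roi,th=200):
    x0,y0,x1,y1=roi; g=cv2.cvtColor(im,cv2.COLOR_BGR2GRAY); m=np.zeros_like(g); m[y0:y1,x0:x1]=(g[y0:y1,x0:x1]>th)*255; return m
E
python3 - <<'E'
from h import *
M,im=load('w2')
c=im[160:265,340:470]; cv2.imwrite('pics/c3.png',cv2.resize(c,None,fx=5,fy=5,interpolation=cv2.INTER_NEAREST))
g=cv2.cvtColor(im,cv2.COLOR_BGR2GRAY); print(g[180:200:2,405],g[225,350:375],g[225,430:460])
E
```

```text
[ 99  98 169 175 175 173 102 106 160 171] [172 172 171 172 172 156 106  74  77  92 156 195 194 192 191 191 192 178
 146 154 153 153 153 153 151] [ 79  70  71  57  14   8  36  62  73  72  72  71 125 166 171 169 169 168
 167 163 152 150 149 149 150 149 150 150 150 150]
```

View pics/c3.png

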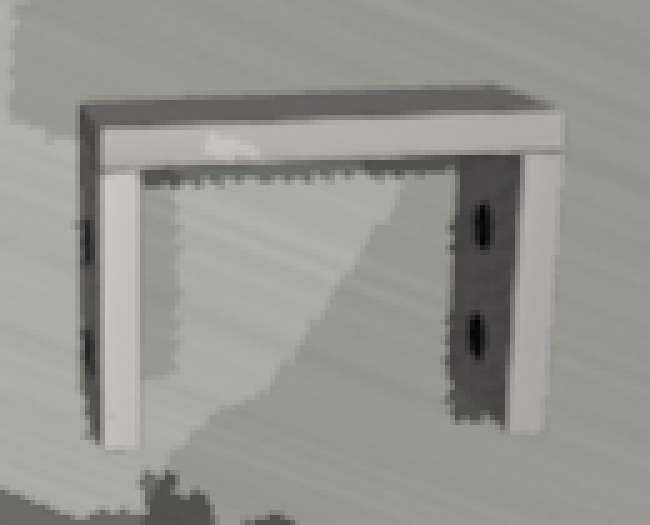

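```bash
cat >> h.py <<'E'
def ubr(M,pts,z=.04):
    # outer web corner 1, 2, outer tips 1, 2 -> web middle, leg dir angle
    P=ray(M,pts,z)[:,:2]; w=(P[0]+P[1])/2; t=(P[2]+P[3])/2; u=(t-w)/np.linalg.norm(t-w)
    v=(P[0]-P[1]); v/=np.linalg.norm(v); 
    n=np.array([-v[1],v[0]]); n*=np.sign(n@u)
    d=u+n*1.4; d/=np.linalg.norm(d)
    mid=(w+t)/2-d*32
    print('widths',np.linalg.norm(P[0]-P[1]).round(4),np.linalg.norm(P[2]-P[3]).round(4),'len',np.linalg.norm(t-w).round(4),'angs',np.degrees([np.arctan2(u[1],u[0]),np.arctan2(n[1],n[0])]).round(2))
    mid=(w+t)/2-d*.032
    return mid+d*.004, np.degrees(np.arctan2(d[1],d[0]))
E
python3 - <<'E'
from h import *
M,im=load('w2')
w,a=ubr(M,np.array([[100,127],[564,112],[104,449],[545,432]])/5+[340,160]-.4); print(w,a)
from scipy.spatial.transform import Rotation as R
s=arm.observe();T=R.from_quat(s['ee_rot']).as_matrix(); x=T[:,0]
print('tool x ang',np.degrees(np.arctan2(x[1],x[0])))
d=np.r_[w,.2]-s['position']; print('tool shift cm',T.T@d*100)
E
```

```text
widths 0.0872 0.0875 len 0.0636 angs [-156.6  -157.64]
[ 0.52508226 -0.30654418] -157.20440158892686
tool x ang -69.68842970262327
tool shift cm [ 8.44829609 -0.67116236  2.64859444]
```

```bash
python3 -m handwheel '[{"dx":1,"dy":0,"dz":0.3,"spin":7.1,"jaw":75},{"dx":2,"dy":1,"dz":0.6,"spin":14.2,"jaw":75},{"dx":3,"dy":2,"dz":1,"spin":21.3,"jaw":75},{"dx":4,"dy":3,"dz":1.3,"spin":28.4,"jaw":75},{"dx":5,"dy":4,"dz":1.6,"spin":35.5,"jaw":75},{"dx":6,"dy":5,"dz":2,"spin":42.6,"jaw":75},{"dx":7,"dy":6,"dz":2.3,"spin":49.7,"jaw":75},{"dx":8,"dy":7,"dz":2.6,"spin":56.8,"jaw":75},{"dx":8.4,"dy":8,"dz":2.6,"spin":63.9,"jaw":75},{"dx":8.4,"dy":9,"dz":2.6,"spin":71,"jaw":75},{"dx":8.4,"dy":10,"dz":2.6,"spin":78.1,"jaw":75},{"dx":8.4,"dy":11,"dz":2.6,"spin":85.2,"jaw":75}]' 40; python3 -m handwheel '[{"dx":0,"dy":0,"dz":0,"spin":2.3,"jaw":75},{"dx":0,"dy":0,"dz":0,"spin":2.3,"jaw":75}]'
python3 - <<'E'
from h import *
s=arm.observe();print(s['time_s'],s['q'],s['position'],s['contact_force']); snap('wrist','w3')
E
```

```text
time_s: 2.42
position: [0.5228, -0.309, 0.083]
ee_rot: [0.15, -0.691, 0.691, -0.15]
contact_force: [-0.3, 0.1, 0.2]
finger_gap: 0.0604
time_s: 2.58
position: [0.5226, -0.3083, 0.0828]
ee_rot: [-0.138, 0.694, -0.694, 0.137]
contact_force: [0.6, -0.0, 0.2]
finger_gap: 0.0607
2.5833 [ 0.30645542  0.51689732  0.19848238  1.75589232 -0.12481803  0.88279898
 -2.1903678 ] [ 0.52256918 -0.30830807  0.08275186] [ 0.63276715 -0.00164971  0.21442999]
```

View pics/w3.png

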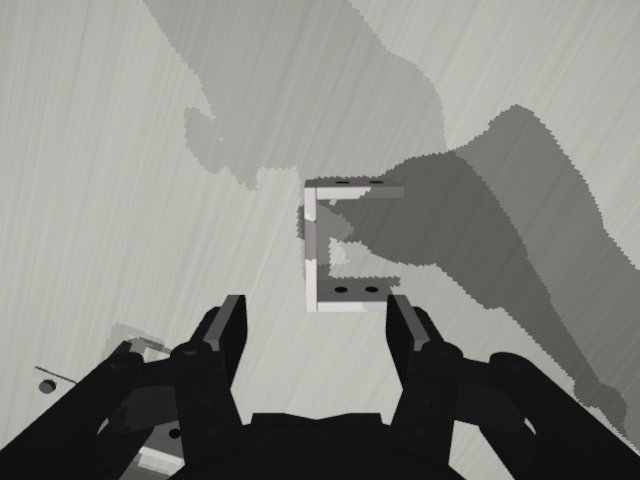

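```bash
python3 - <<'E'
from h import *
from scipy.spatial.transform import Rotation as R
M,im=load('w3')
s=arm.observe();T=R.from_quat(s['ee_rot']).as_matrix();
P=ray(M,[[304.5,187],[306.5,311.5],[316,187],[317,311.5]],.04); print(P, (P-s['position'])@T*100)
E
```

```text
[[ 0.54491668 -0.34537233  0.04      ]
 [ 0.51092735 -0.26466533  0.04      ]
 [ 0.53820778 -0.34814519  0.04      ]
 [ 0.50409531 -0.26748466  0.04      ]] [[-0.59238941  4.32890616  4.2590813 ]
 [-0.56383324  4.32717745 -4.49809443]
 [ 0.13354043  4.32982082  4.25660459]
 [ 0.17525018  4.32810859 -4.5010256 ]]
```

```bash
python3 -m handwheel '[{"dx":-0.1,"dy":1.3,"dz":-0.1,"spin":0,"jaw":75},{"dx":-0.2,"dy":2.6,"dz":-0.1,"spin":0,"jaw":75},{"dx":-0.2,"dy":3.9,"dz":-0.1,"spin":0,"jaw":75},{"dx":-0.2,"dy":5.2,"dz":-0.1,"spin":0,"jaw":75},{"dx":-0.2,"dy":6.5,"dz":-0.1,"spin":0,"jaw":75},{"dx":-0.2,"dy":7.4,"dz":-0.1,"spin":0,"jaw":75},{"dx":-0.2,"dy":7.4,"dz":-0.1,"spin":0,"jaw":120},{"dx":-0.2,"dy":7.4,"dz":-0.1,"spin":0,"jaw":180},{"dx":-0.2,"dy":7.4,"dz":-0.1,"spin":0,"jaw":255},{"dx":-0.2,"dy":7.4,"dz":-0.1,"spin":0,"jaw":255},{"dx":-0.2,"dy":7.4,"dz":-0.1,"spin":0,"jaw":255},{"dx":-0.2,"dy":7.4,"dz":-0.1,"spin":0,"jaw":255}]' 40;  python3 -m handwheel '[{"dx":0,"dy":0,"dz":0,"spin":0,"jaw":255},{"dx":0,"dy":0,"dz":0,"spin":0,"jaw":255},{"dx":0,"dy":0,"dz":0,"spin":0,"jaw":255}]'
```

```text
time_s: 3.63
position: [0.5261, -0.3052, 0.0101]
ee_rot: [0.139, -0.693, 0.693, -0.14]
contact_force: [-0.2, -1.1, -0.6]
finger_gap: -0.0001
time_s: 3.88
position: [0.5258, -0.3051, 0.0096]
ee_rot: [0.139, -0.693, 0.693, -0.139]
contact_force: [0.5, -0.6, -0.7]
finger_gap: 0.0001
```

```bash
python3 - <<'E'
from h import *
snap('wrist','w4');M,a=snap('side','s4');cv2.imwrite('pics/c4.png',cv2.resize(a[100:260,240:440,::-1],None,fx=4,fy=3.7,interpolation=cv2.INTER_CUBIC))
E
```

```text
(no output)
```

View pics/w4.png

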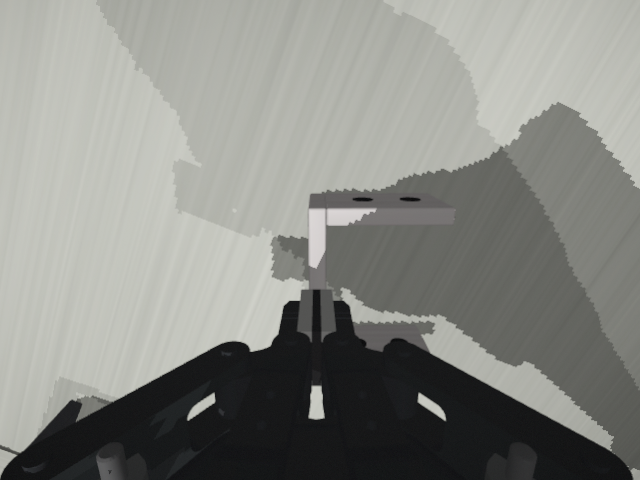

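View pics/c4.png

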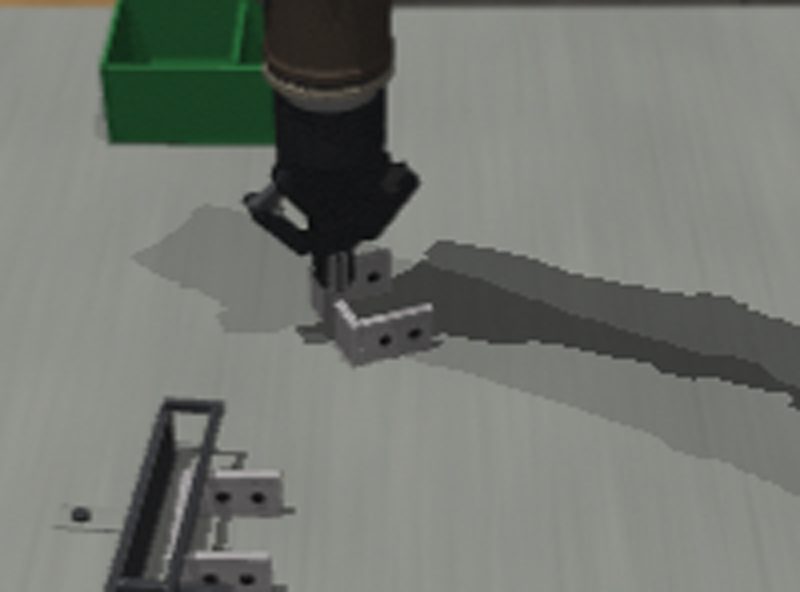

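```bash
python3 -m handwheel '[{"dx":0,"dy":-0.5,"dz":0,"spin":0,"jaw":255},{"dx":0,"dy":-1,"dz":0,"spin":0,"jaw":255},{"dx":0,"dy":-2,"dz":0,"spin":0,"jaw":255},{"dx":0,"dy":-3,"dz":0,"spin":0,"jaw":255},{"dx":0,"dy":-3,"dz":0,"spin":0,"jaw":255},{"dx":0,"dy":-3,"dz":0,"spin":0,"jaw":255}]'
python3 - <<'E'
from h import *
print(arm.observe()['contact_force']);snap('wrist','w5');M,a=snap('side','s5');cv2.imwrite('pics/c5.png',cv2.resize(a[100:260,240:440,::-1],None,fx=4,fy=3.7,interpolation=cv2.INTER_CUBIC))
E
```

```text
time_s: 4.48
position: [0.5266, -0.3055, 0.0408]
ee_rot: [0.139, -0.693, 0.694, -0.14]
contact_force: [-0.1, 0.0, -0.4]
finger_gap: -0.0
[-0.08510869  0.01877317 -0.39703074]
```

View pics/w5.png

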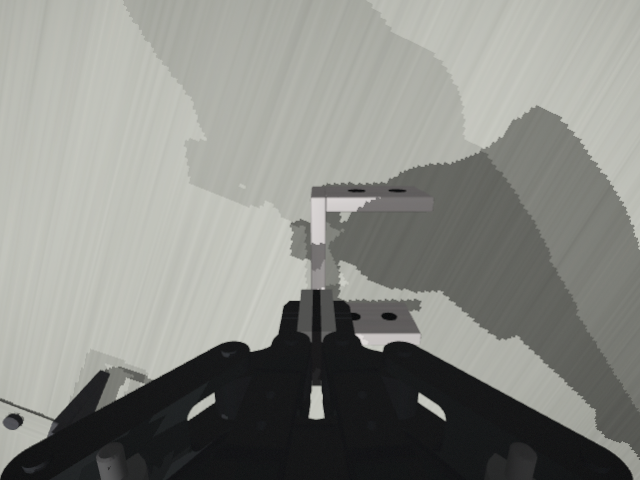

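View pics/c5.png

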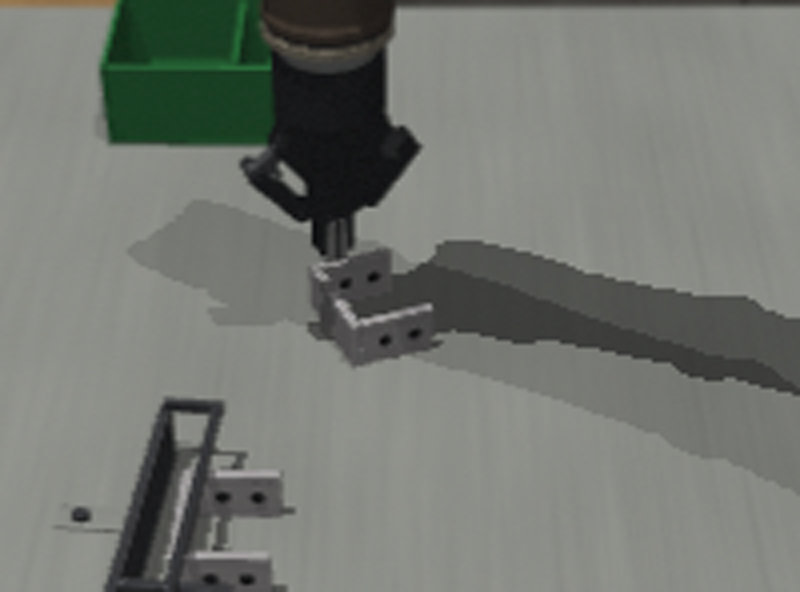

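```bash
python3 - <<'E'
from h import *
from scipy.spatial.transform import Rotation as R
M,im=load('w5'); s=arm.observe();T=R.from_quat(s['ee_rot']).as_matrix();p=s['position']
print(T.round(3)); 
for k in (0,-.019,.02,-.05): print(k,proj(M,p+T[:,1]*k))
print('cam in tool',(M[2][:3,3]-p)@T)
S,a=load('s5'); print(proj(S,p),proj(S,[[.5235,-.307,.04],[.545,-.345,.04],[.51,-.265,.04]]))
print(240+np.array([335,330,312])/4,100+np.array([250,290,262])/3.7)
E
```

```text
[[-0.922  0.     0.386]
 [-0.386 -0.    -0.922]
 [-0.    -1.     0.   ]]
0 [[315.71567178 276.61534351]]
-0.019 [[315.60129157 291.23140776]]
0.02 [[315.81527366 263.88781922]]
-0.05 [[315.35477987 322.73226977]]
cam in tool [ 0.00056529 -0.18242956  0.07627635]
[[322.98193757 179.10893016]] [[323.75936264 178.57366418]
 [316.97335599 170.79176614]
 [328.00834457 187.53435727]]
[323.75 322.5  318.  ] [167.56756757 178.37837838 170.81081081]
```

```bash
python3 - <<'E'
from h import *
M,a=snap('scene','sc5');p=arm.observe()['position'];u=proj(M,p)[0];print(u)
x,y=u.astype(int); c=a[y-70:y+50,x-75:x+75,::-1].copy(); A=cv2.resize(c,None,fx=5,fy=5,interpolation=cv2.INTER_CUBIC); cv2.circle(A,(int((u[0]-x+75)*5),int((u[1]-y+70)*5)),4,(0,0,255),1);cv2.imwrite('pics/c6.png',A)
S,b=load('s5');u=proj(S,p)[0];x,y=u.astype(int);c=b[y-60:y+40,x-60:x+60].copy();A=cv2.resize(c,None,fx=6,fy=6,interpolation=cv2.INTER_CUBIC);cv2.circle(A,(int((u[0]-x+60)*6),int((u[1]-y+60)*6)),4,(0,0,255),1);cv2.imwrite('pics/c7.png',A);print(x,y,u)
E
```

```text
[166.40766813 292.78662035]
323 179 [323.04712028 179.18992876]
```

View pics/c6.png

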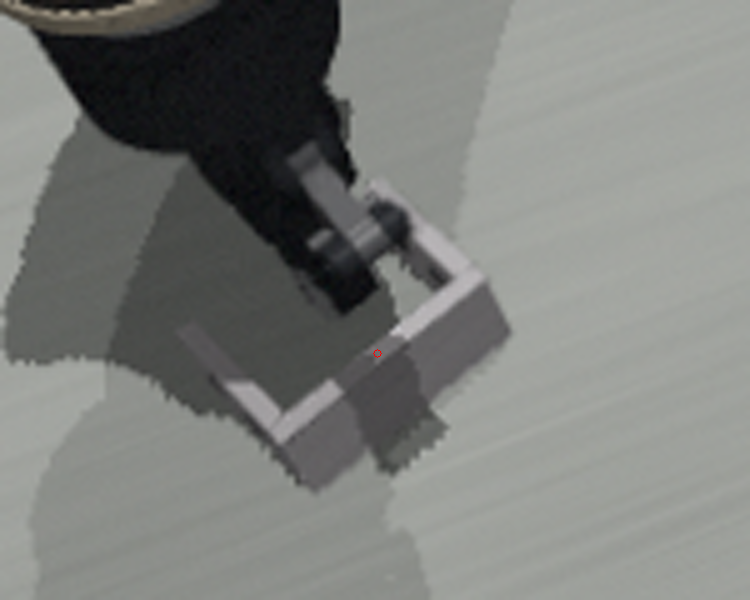

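View pics/c7.png

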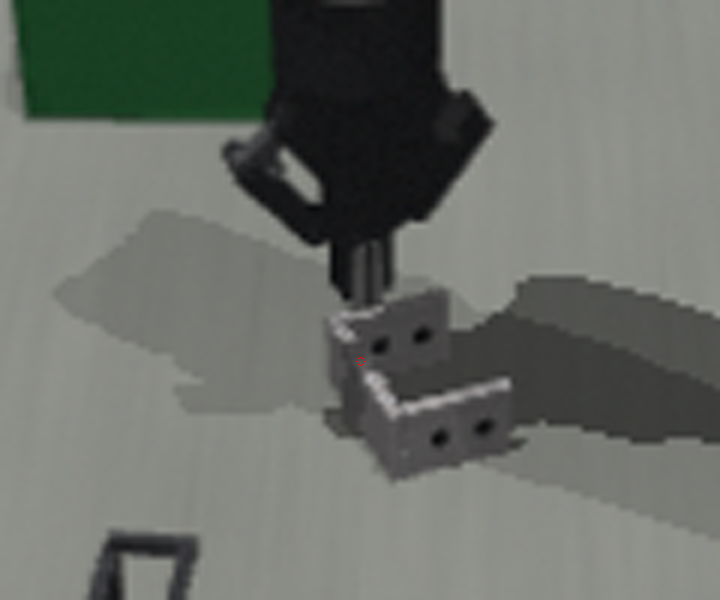

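```bash
cat >> h.py <<'E'
def tri(M1,u1,M2,u2):
    A=[];b=[]
    for M,u in((M1,u1),(M2,u2)):
        o=M[2][:3,3]; q=ray(M,[u],0.)[0]; d=(q-o)/np.linalg.norm(q-o); Pm=np.eye(3)-np.outer(d,d); A.append(Pm); b.append(Pm@o)
    x,r,_,_=np.linalg.lstsq(np.vstack(A),np.hstack(b),rcond=None); return x,np.sqrt(r)
E
python3 - <<'E'
from h import *
S,_=load('scene0');D,_=load('side0')
print(tri(S,[162,285],D,[323.8,169.]),arm.observe()['position'])
S2,_=load('sc5'); print(S2[2]-S[2])
E
```

```text
(array([ 0.5256617 , -0.30617305,  0.07105388]), array([0.00567212])) [ 0.52552908 -0.30492134  0.03931941]
[[0. 0. 0. 0.]
 [0. 0. 0. 0.]
 [0. 0. 0. 0.]
 [0. 0. 0. 0.]]
```

```bash
python3 -m handwheel '[{"dx":0,"dy":0,"dz":0,"spin":0,"jaw":75},{"dx":0,"dy":0,"dz":0,"spin":0,"jaw":75},{"dx":0,"dy":0,"dz":0,"spin":0,"jaw":75},{"dx":0.1,"dy":1,"dz":0,"spin":0,"jaw":75},{"dx":0.1,"dy":2,"dz":0,"spin":0,"jaw":75},{"dx":0.1,"dy":3,"dz":0,"spin":0,"jaw":75},{"dx":0.1,"dy":4,"dz":0,"spin":0,"jaw":75},{"dx":0.1,"dy":4.6,"dz":0,"spin":0,"jaw":75},{"dx":0.1,"dy":5.0,"dz":0,"spin":0,"jaw":75},{"dx":0.1,"dy":5.4,"dz":0,"spin":0,"jaw":75},{"dx":0.1,"dy":5.6,"dz":0,"spin":0,"jaw":75},{"dx":0.1,"dy":5.6,"dz":0,"spin":0,"jaw":75}]'
python3 - <<'E'
from h import *
M,a=snap('wrist','w6'); print(arm.observe()['contact_force'])
E
```

```text
time_s: 5.63
position: [0.5247, -0.3055, -0.0168]
ee_rot: [-0.139, 0.693, -0.693, 0.139]
contact_force: [0.2, 0.8, 0.1]
finger_gap: 0.0603
[-0.62005948 -0.05583248 -0.20839253]
```

View pics/w6.png

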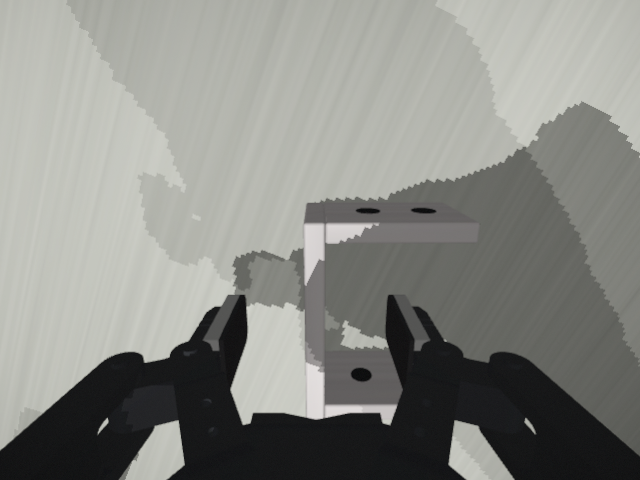

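```bash
python3 -m handwheel '[{"dx":0,"dy":0,"dz":0,"spin":0,"jaw":130},{"dx":0,"dy":0,"dz":0,"spin":0,"jaw":180},{"dx":0,"dy":0,"dz":0,"spin":0,"jaw":255},{"dx":0,"dy":0,"dz":0,"spin":0,"jaw":255},{"dx":0,"dy":0,"dz":0,"spin":0,"jaw":255},{"dx":0,"dy":0,"dz":0,"spin":0,"jaw":255},{"dx":0,"dy":0,"dz":0,"spin":0,"jaw":255},{"dx":0,"dy":0,"dz":0,"spin":0,"jaw":255}]' 40
python3 - <<'E'
from h import *
M,a=snap('wrist','w7'); print(arm.observe()['contact_force'])
E
```

```text
time_s: 6.35
position: [0.5251, -0.3056, -0.0161]
ee_rot: [0.139, -0.693, 0.693, -0.139]
contact_force: [-0.5, 0.0, 6.1]
finger_gap: 0.007
[-0.50344684  0.45206005  5.94704206]
```

View pics/w7.png

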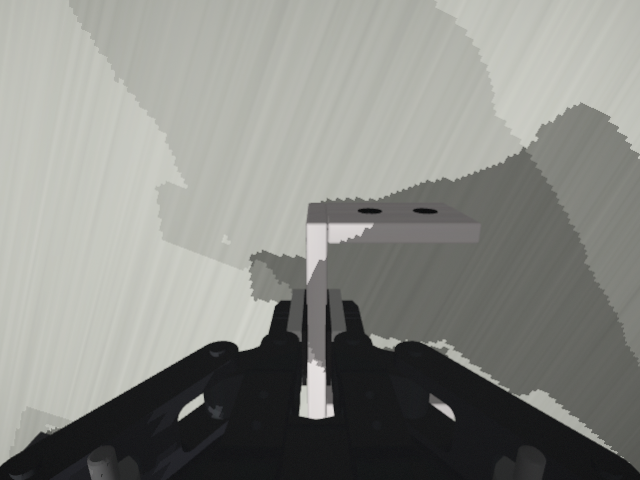

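```bash
python3 -m handwheel '[{"dx":0,"dy":-0.8,"dz":0,"spin":0,"jaw":255},{"dx":0,"dy":-2,"dz":0,"spin":0,"jaw":255},{"dx":0,"dy":-4,"dz":0,"spin":0,"jaw":255},{"dx":0,"dy":-6,"dz":0,"spin":0,"jaw":255},{"dx":0,"dy":-8,"dz":0,"spin":-6,"jaw":255},{"dx":0,"dy":-10,"dz":-1,"spin":-13,"jaw":255},{"dx":-0.6,"dy":-10,"dz":-3,"spin":-20,"jaw":255},{"dx":-1,"dy":-10,"dz":-6,"spin":-27,"jaw":255},{"dx":-1.5,"dy":-10,"dz":-9,"spin":-34,"jaw":255},{"dx":-2,"dy":-10,"dz":-12,"spin":-41,"jaw":255},{"dx":-2.6,"dy":-10,"dz":-15,"spin":-48,"jaw":255},{"dx":-3.2,"dy":-10,"dz":-18,"spin":-55,"jaw":255}]' 40
python3 - <<'E'
from h import *
M,a=snap('scene','sc8'); S=model('scene'); D=model('side')
print('screwdriver', ray(S,[[323,197],[364,180],[398,165],[338,204]],.012), ray(D,[[363,277],[366,308],[376,346]],.012))
E
```

```text
time_s: 7.4
position: [0.4843, -0.1261, 0.0845]
ee_rot: [0.445, -0.549, 0.55, -0.445]
contact_force: [0.7, 0.5, -1.7]
finger_gap: 0.007
screwdriver [[0.41874758 0.04094711 0.012     ]
 [0.41178761 0.14156842 0.012     ]
 [0.4030007  0.23233947 0.012     ]
 [0.44946055 0.06028485 0.012     ]] [[0.41816961 0.04493199 0.012     ]
 [0.41421017 0.13671868 0.012     ]
 [0.39675693 0.23459182 0.012     ]]
```

View pics/sc8.png

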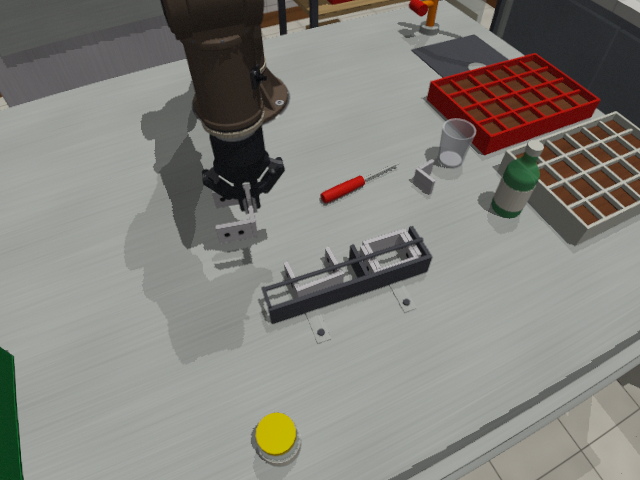

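```bash
python3 -m handwheel '[{"dx":-0.6,"dy":0,"dz":-0.2,"spin":-7,"jaw":255},{"dx":-1.2,"dy":0,"dz":-0.5,"spin":-14,"jaw":255},{"dx":-1.8,"dy":0,"dz":-0.8,"spin":-21,"jaw":255},{"dx":-2.4,"dy":0,"dz":-1.1,"spin":-28,"jaw":255},{"dx":-3,"dy":0,"dz":-1.4,"spin":-35,"jaw":255},{"dx":-3.6,"dy":0,"dz":-1.7,"spin":-42,"jaw":255},{"dx":-4.2,"dy":0,"dz":-2,"spin":-49,"jaw":255},{"dx":-4.8,"dy":0,"dz":-2.3,"spin":-56,"jaw":255},{"dx":-5.4,"dy":0,"dz":-2.6,"spin":-63,"jaw":255},{"dx":-6,"dy":0,"dz":-2.9,"spin":-70,"jaw":255},{"dx":-6.4,"dy":0,"dz":-2.9,"spin":-77,"jaw":255},{"dx":-6.4,"dy":0,"dz":-2.9,"spin":-84,"jaw":255}]'
python3 -m handwheel '[{"dx":0,"dy":0,"dz":0,"spin":-7,"jaw":255},{"dx":0,"dy":0,"dz":0,"spin":-14,"jaw":255},{"dx":0,"dy":0,"dz":0,"spin":-14,"jaw":255},{"dx":0,"dy":0,"dz":0,"spin":-14,"jaw":255}]'
python3 - <<'E'
from h import *
M,a=snap('wrist','w9');
E
```

```text
time_s: 8.45
position: [0.4703, -0.058, 0.0843]
ee_rot: [0.699, -0.11, 0.111, -0.698]
contact_force: [0.3, 0.2, -2.4]
finger_gap: 0.0072
time_s: 8.78
position: [0.4702, -0.0589, 0.0839]
ee_rot: [0.707, -0.028, 0.028, -0.706]
contact_force: [0.4, 0.4, -1.6]
finger_gap: 0.007
```

View pics/w9.png

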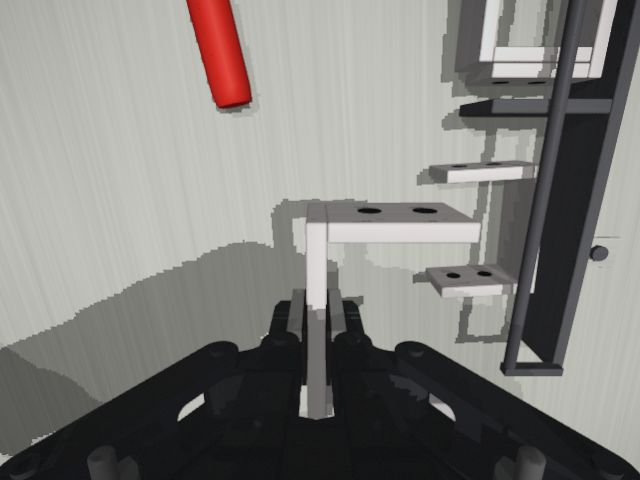

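```bash
python3 - <<'E'
from h import *
M,a=load('w9')
cv2.imwrite('pics/c9.png',cv2.resize(a[0:150,430:640],None,fx=3.8,fy=3.8,interpolation=cv2.INTER_CUBIC))
cv2.imwrite('pics/c10.png',cv2.resize(a[90:380,410:640],None,fx=3.2,fy=2,interpolation=cv2.INTER_CUBIC))
E
```

```text
(no output)
```

View pics/c9.png

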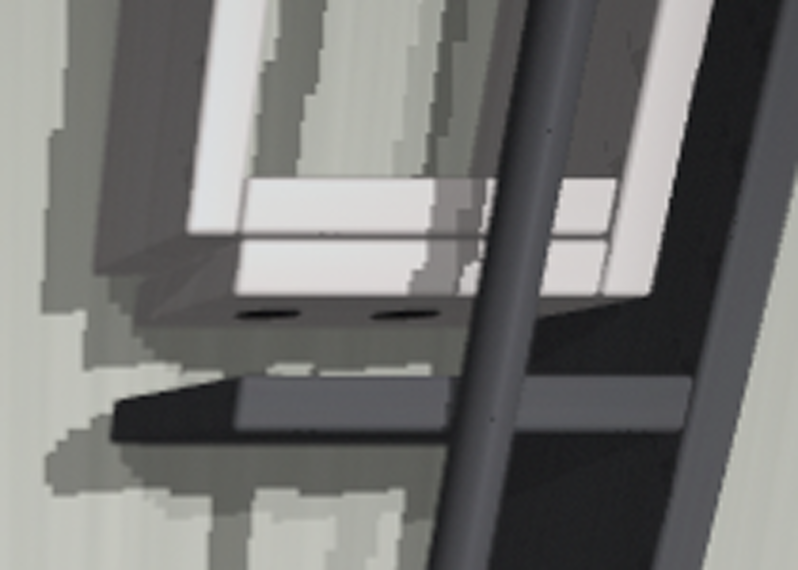

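View pics/c10.png

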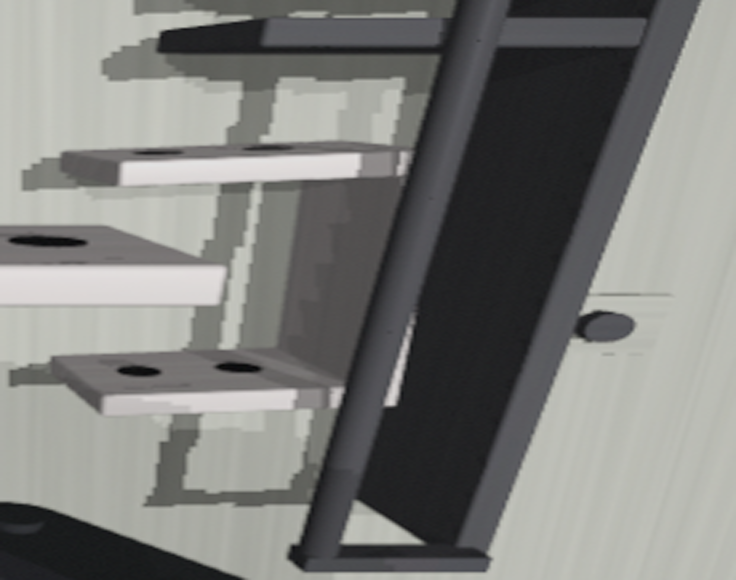

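```bash
python3 - <<'E'
from h import *
from scipy.spatial.transform import Rotation as R
M,a=load('w9'); c=lambda p:np.array(p,float)/[3.2,2]+[410,90]-[.34,.25]
s=arm.observe();T=R.from_quat(s['ee_rot']).as_matrix();p=s['position'];print('tcp',p,'yaw',np.degrees(np.arctan2(T[1,0],T[0,0])))
Dv=ray(M,c([[262,46],[640,46]]),.05); F=ray(M,c([[640,46],[455,545]]),.05)
print(Dv,F)
yv=(F[0]-F[1])[:2]; yaw=np.degrees(np.arctan2(yv[1],yv[0]))-90; dv=(Dv[1]-Dv[0])[:2]; print('rack yaw fence',yaw,'div',np.degrees(np.arctan2(dv[1],dv[0])),'lens',np.linalg.norm(yv),np.linalg.norm(dv))
o=F[0][:2]; 
def rk(P,yaw=yaw):
    t=np.radians(yaw); A=np.array([[np.cos(t),np.sin(t)],[-np.sin(t),np.cos(t)]]); return (np.atleast_2d(P)[:,:2]-o)@A.T
print('origin',o)
print('first +y leg tip outer,inner; -y tip inner, outer; +y leg at bar outer/inner'); print(rk(ray(M,c([[120,163],[120,186],[97,396],[105,413],[390,148],[390,176]]),.04)).round(4))
print('keeper ',rk(ray(M,c([[288,548],[310,570],[490,560]]),.056)).round(4))
print('spare tip +y leg', rk(ray(M,c([[223,265],[219,304]]),.04+.1)).round(4))
E
```

```text
tcp [ 0.47018041 -0.05885043  0.08385048] yaw -4.592947781339646
[[0.57667702 0.0173425  0.05      ]
 [0.64423058 0.01203001 0.05      ]] [[ 0.64423058  0.01203001  0.05      ]
 [ 0.63061492 -0.15455581  0.05      ]]
rack yaw fence -4.672602518385105 div -4.4965502972898586 lens 0.1671413262780075 0.06776212873431857
origin [0.64423058 0.01203001]
first +y leg tip outer,inner; -y tip inner, outer; +y leg at bar outer/inner
[[-0.0858 -0.0343]
 [-0.085  -0.0415]
 [-0.082  -0.114 ]
 [-0.0795 -0.1205]
 [-0.0337 -0.0296]
 [-0.0321 -0.0382]]
keeper  [[-0.0407 -0.164 ]
 [-0.0345 -0.173 ]
 [ 0.0042 -0.1689]]
spare tip +y leg [[-0.1087 -0.0421]
 [-0.1082 -0.0496]]
```

```bash
python3 -m handwheel '[{"dx":0,"dy":0,"dz":1.5,"spin":0,"jaw":255},{"dx":0,"dy":0,"dz":3.1,"spin":0,"jaw":255},{"dx":0,"dy":1.5,"dz":3.1,"spin":0,"jaw":255},{"dx":0,"dy":3,"dz":3.1,"spin":0,"jaw":255},{"dx":0,"dy":4.5,"dz":3.1,"spin":0,"jaw":255},{"dx":0,"dy":6,"dz":3.1,"spin":0,"jaw":255},{"dx":0,"dy":7.5,"dz":3.1,"spin":0,"jaw":255},{"dx":0,"dy":8.5,"dz":3.1,"spin":0,"jaw":255},{"dx":0,"dy":9.2,"dz":3.1,"spin":0,"jaw":255},{"dx":0,"dy":9.6,"dz":3.1,"spin":0,"jaw":255},{"dx":0,"dy":9.8,"dz":3.1,"spin":0,"jaw":255},{"dx":0,"dy":9.8,"dz":3.1,"spin":0,"jaw":255}]'
python3 -m handwheel '[{"dx":0,"dy":0.1,"dz":0,"spin":0,"jaw":255},{"dx":0,"dy":0.1,"dz":0,"spin":0,"jaw":255}]'
python3 - <<'E'
from h import *
M,a=snap('wrist','w11');
E
```

```text
time_s: 9.83
position: [0.4726, -0.0275, -0.0144]
ee_rot: [0.707, -0.027, 0.027, -0.707]
contact_force: [-0.1, -0.2, -2.0]
finger_gap: 0.0066
time_s: 10.0
position: [0.4728, -0.0275, -0.0151]
ee_rot: [0.707, -0.026, 0.027, -0.707]
contact_force: [-0.3, 0.0, -1.6]
finger_gap: 0.0071
```

View pics/w11.png

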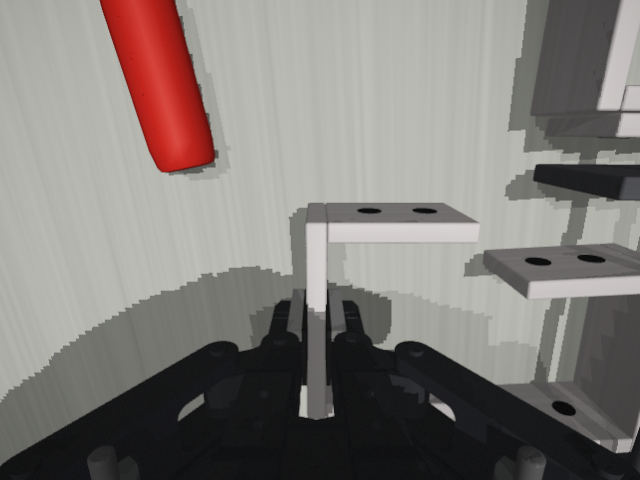

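```bash
python3 -m handwheel '[{"dx":0,"dy":0.1,"dz":0,"spin":0,"jaw":255},{"dx":0,"dy":0.1,"dz":0,"spin":0,"jaw":230},{"dx":0,"dy":0.1,"dz":0,"spin":0,"jaw":180},{"dx":0,"dy":0.1,"dz":0,"spin":0,"jaw":140},{"dx":0,"dy":0.1,"dz":0,"spin":0,"jaw":140},{"dx":0,"dy":0.1,"dz":0,"spin":0,"jaw":140},{"dx":0,"dy":-0.5,"dz":0,"spin":0,"jaw":140},{"dx":0,"dy":-2,"dz":0,"spin":0,"jaw":140},{"dx":0,"dy":-4,"dz":0,"spin":0,"jaw":140},{"dx":0,"dy":-6,"dz":0,"spin":0,"jaw":140},{"dx":0,"dy":-6.5,"dz":0,"spin":0,"jaw":200},{"dx":0,"dy":-6.5,"dz":0,"spin":0,"jaw":255}]'
python3 -m handwheel '[{"dx":-1.5,"dy":0,"dz":0,"spin":0,"jaw":255},{"dx":-3,"dy":0,"dz":0,"spin":0,"jaw":255},{"dx":-4.5,"dy":0,"dz":0,"spin":0,"jaw":255},{"dx":-4.5,"dy":0,"dz":0,"spin":0,"jaw":255},{"dx":-4.5,"dy":0,"dz":0,"spin":0,"jaw":255}]'
python3 - <<'E'
from h import *
M,a=snap('wrist','w12');
E
```

```text
time_s: 11.05
position: [0.4737, -0.0275, 0.0511]
ee_rot: [0.707, -0.025, 0.028, -0.707]
contact_force: [-0.4, 0.2, -0.8]
finger_gap: 0.0152
time_s: 11.47
position: [0.4269, -0.0243, 0.049]
ee_rot: [0.707, -0.027, 0.026, -0.706]
contact_force: [0.7, 0.8, 0.3]
finger_gap: 0.0001
```

View pics/w12.png

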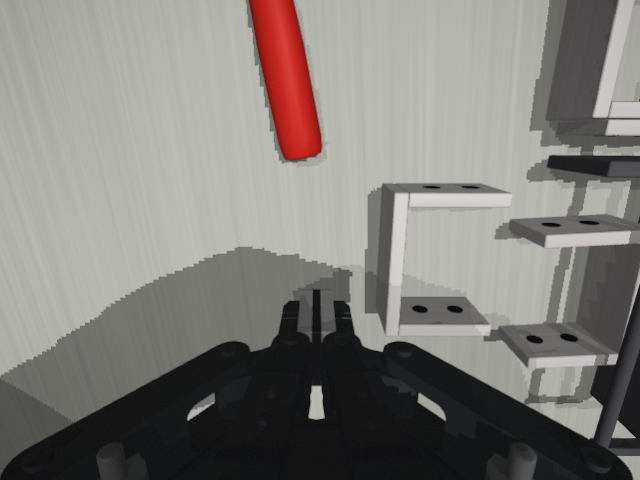

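```bash
python3 - <<'E'
from h import *
M,a=load('w12')
cv2.imwrite('pics/c12.png',cv2.resize(a[170:380,360:640],None,fx=2.8,fy=2.8,interpolation=cv2.INTER_CUBIC))
E
```

```text
(no output)
```

View pics/c12.png

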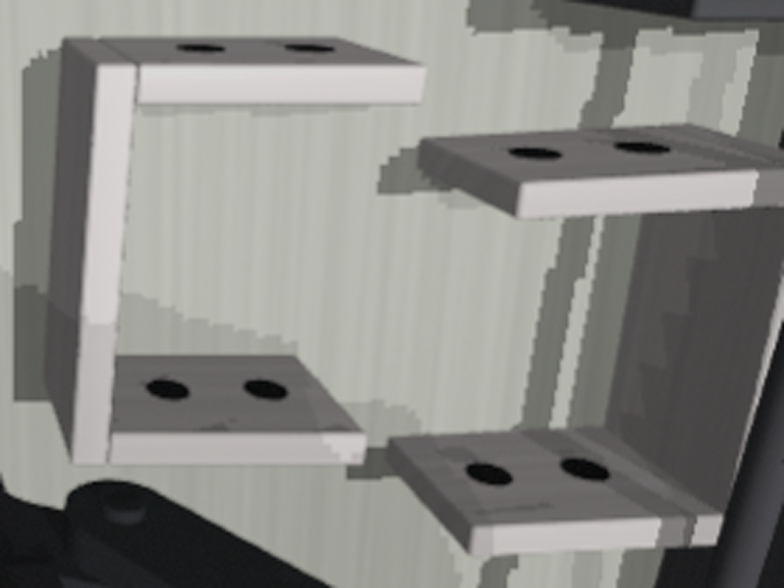

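```bash
cat >> h.py <<'E'
O=np.array([.6442,.0120]); YAW=-4.6
def rk(P):
    t=np.radians(YAW); A=np.array([[np.cos(t),np.sin(t)],[-np.sin(t),np.cos(t)]]); return (np.atleast_2d(P)[:,:2]-O)@A.T
E
python3 - <<'E'
from h import *
from scipy.spatial.transform import Rotation as R
M,a=load('w12'); c=lambda p:np.array(p,float)/2.8+[360,170]-.32
sp=c([[97,63],[74,462],[425,66],[364,461]]); w,an=ubr(M,sp); print('spare web rack',rk(w),'ang',an)
fi=c([[520,185],[519,216],[474,527],[476,554],[758,172]]); print('first tips +y outer, inner; -y inner, outer; ',rk(ray(M,fi,.04)).round(4))
print(rk(ray(M,sp,.04)).round(4))
s=arm.observe();T=R.from_quat(s['ee_rot']).as_matrix();p=s['position'];print('web in tool cm',T.T@(np.r_[w,.04]-p)*100,np.degrees(np.arctan2(T[1,0],T[0,0])),'tcp rack',rk(p))
E
```

```text
widths 0.0874 0.0867 len 0.0633 angs [-4.42 -3.83]
spare web rack [[-0.1678542  -0.05424428]] ang -4.073654196055444
first tips +y outer, inner; -y inner, outer;  [[-0.0858 -0.0343]
 [-0.0848 -0.0408]
 [-0.0804 -0.1139]
 [-0.0787 -0.121 ]
 [-0.0389 -0.0313]]
[[-0.1721 -0.0104]
 [-0.1709 -0.0978]
 [-0.1089 -0.0106]
 [-0.1076 -0.0972]]
web in tool cm [ 4.48303814  0.92076998 -0.10873369] -4.289380388048774 tcp rack [[-0.21268992 -0.05339997]]
```

```bash
python3 -m handwheel '[{"dx":0,"dy":2,"dz":0,"spin":0,"jaw":255},{"dx":0,"dy":4,"dz":0,"spin":0,"jaw":255},{"dx":0,"dy":5.5,"dz":0,"spin":0,"jaw":255},{"dx":0,"dy":6.3,"dz":0,"spin":0,"jaw":255},{"dx":0.5,"dy":6.7,"dz":0,"spin":0,"jaw":255},{"dx":1,"dy":6.7,"dz":0,"spin":0,"jaw":255},{"dx":1.5,"dy":6.7,"dz":0,"spin":0,"jaw":255},{"dx":1.8,"dy":6.7,"dz":0,"spin":0,"jaw":255},{"dx":2.1,"dy":6.7,"dz":0,"spin":0,"jaw":255},{"dx":2.4,"dy":6.7,"dz":0,"spin":0,"jaw":255},{"dx":2.6,"dy":6.7,"dz":0,"spin":0,"jaw":255},{"dx":2.8,"dy":6.7,"dz":0,"spin":0,"jaw":255}]'
python3 -m handwheel '[{"dx":0.2,"dy":0,"dz":0,"spin":0,"jaw":255},{"dx":0.4,"dy":0,"dz":0,"spin":0,"jaw":255},{"dx":0.6,"dy":0,"dz":0,"spin":0,"jaw":255},{"dx":0.8,"dy":0,"dz":0,"spin":0,"jaw":255},{"dx":1,"dy":0,"dz":0,"spin":0,"jaw":255},{"dx":1.2,"dy":0,"dz":0,"spin":0,"jaw":255},{"dx":1.4,"dy":0,"dz":0,"spin":0,"jaw":255},{"dx":1.6,"dy":0,"dz":0,"spin":0,"jaw":255},{"dx":1.8,"dy":0,"dz":0,"spin":0,"jaw":255},{"dx":2.0,"dy":0,"dz":0,"spin":0,"jaw":255},{"dx":2.2,"dy":0,"dz":0,"spin":0,"jaw":255},{"dx":2.4,"dy":0,"dz":0,"spin":0,"jaw":255}]'
python3 - <<'E'
from h import *
M,a=snap('wrist','w13');print(rk(arm.observe()['position']))
E
```

```text
time_s: 12.52
position: [0.4557, -0.0263, -0.0173]
ee_rot: [0.707, -0.026, 0.027, -0.707]
contact_force: [-2.4, -0.2, 1.4]
finger_gap: 0.0004
time_s: 13.52
position: [0.4797, -0.028, -0.0175]
ee_rot: [0.707, -0.026, 0.026, -0.707]
contact_force: [-1.8, -0.1, 0.6]
finger_gap: 0.0
[[-0.16026648 -0.05303859]]
```

View pics/w13.png

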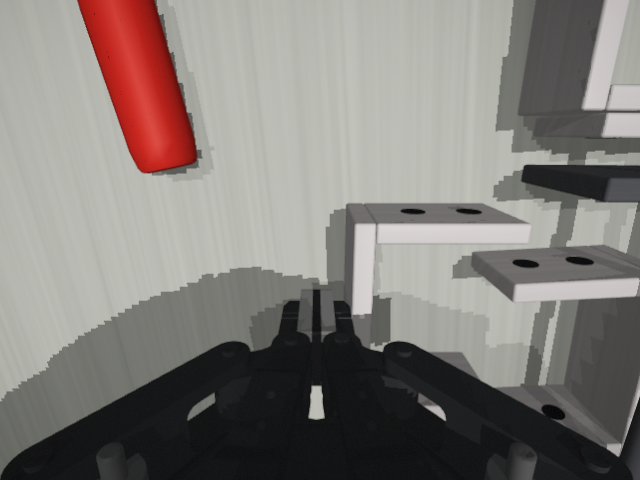

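```bash
python3 -m handwheel '[{"dx":0.2,"dy":0,"dz":0,"spin":0,"jaw":255},{"dx":0.4,"dy":0,"dz":0,"spin":0,"jaw":255},{"dx":0.6,"dy":0,"dz":0,"spin":0,"jaw":255},{"dx":0.8,"dy":0,"dz":0,"spin":0,"jaw":255},{"dx":1,"dy":0,"dz":0,"spin":0,"jaw":255},{"dx":1.2,"dy":0,"dz":0,"spin":0,"jaw":255},{"dx":1.4,"dy":0,"dz":0,"spin":0,"jaw":255},{"dx":1.6,"dy":0,"dz":0,"spin":0,"jaw":255},{"dx":1.8,"dy":0,"dz":0,"spin":0,"jaw":255},{"dx":2.0,"dy":0,"dz":0,"spin":0,"jaw":255},{"dx":2.2,"dy":0,"dz":0,"spin":0,"jaw":255},{"dx":2.4,"dy":0,"dz":0,"spin":0,"jaw":255}]'
python3 - <<'E'
from h import *
M,a=load('w13'); print('web outer/inner corner at w13',rk(ray(M,[[352,221],[375,224],[376,242],[529,224],[528,242],[515,283]],.04)))
M,a=snap('wrist','w14');print(rk(arm.observe()['position']),arm.observe()['contact_force'])
E
```

```text
time_s: 14.57
position: [0.5036, -0.0298, -0.0175]
ee_rot: [0.707, -0.026, 0.026, -0.707]
contact_force: [-1.5, 0.5, 1.9]
finger_gap: -0.0
web outer/inner corner at w13 [[-0.14846776 -0.00954357]
 [-0.14015263 -0.01060843]
 [-0.13941714 -0.01738634]
 [-0.08466309 -0.01030464]
 [-0.08378896 -0.01708943]
 [-0.08576427 -0.03338774]]
[[-0.13628145 -0.05291946]] [-0.19295426 -0.03850087 -0.33803862]
```

View pics/w14.png

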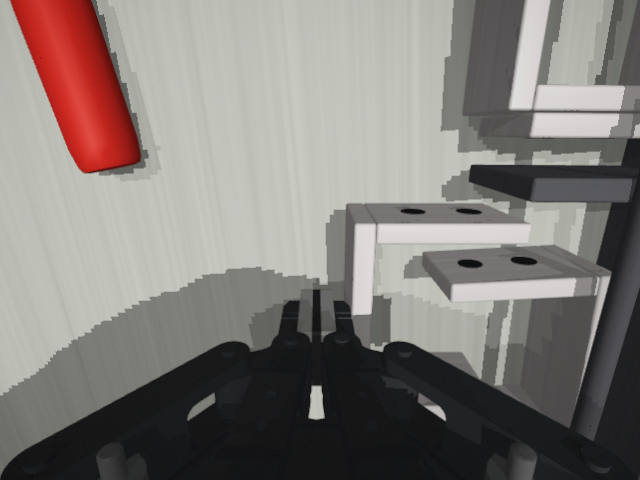

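```bash
python3 -m handwheel '[{"dx":0.2,"dy":0,"dz":0,"spin":0,"jaw":255},{"dx":0.4,"dy":0,"dz":0,"spin":0,"jaw":255},{"dx":0.6,"dy":0,"dz":0,"spin":0,"jaw":255},{"dx":0.8,"dy":0,"dz":0,"spin":0,"jaw":255},{"dx":1,"dy":0,"dz":0,"spin":0,"jaw":255},{"dx":1.2,"dy":0,"dz":0,"spin":0,"jaw":255},{"dx":1.4,"dy":0,"dz":0,"spin":0,"jaw":255},{"dx":1.6,"dy":0,"dz":0,"spin":0,"jaw":255},{"dx":1.8,"dy":0,"dz":0,"spin":0,"jaw":255},{"dx":2.0,"dy":0,"dz":0,"spin":0,"jaw":255},{"dx":2.2,"dy":0,"dz":0,"spin":0,"jaw":255},{"dx":2.4,"dy":0,"dz":0,"spin":0,"jaw":255}]'
python3 -m handwheel '[{"dx":0.1,"dy":0,"dz":0,"spin":0,"jaw":255},{"dx":0.2,"dy":0,"dz":0,"spin":0,"jaw":255},{"dx":0.3,"dy":0,"dz":0,"spin":0,"jaw":255},{"dx":0.4,"dy":0,"dz":0,"spin":0,"jaw":255},{"dx":0.5,"dy":0,"dz":0,"spin":0,"jaw":255},{"dx":0.6,"dy":0,"dz":0,"spin":0,"jaw":255},{"dx":0.7,"dy":0,"dz":0,"spin":0,"jaw":255},{"dx":0.8,"dy":0,"dz":0,"spin":0,"jaw":255},{"dx":0.9,"dy":0,"dz":0,"spin":0,"jaw":255},{"dx":1.0,"dy":0,"dz":0,"spin":0,"jaw":255},{"dx":1.1,"dy":0,"dz":0,"spin":0,"jaw":255},{"dx":1.2,"dy":0,"dz":0,"spin":0,"jaw":255}]'
python3 - <<'E'
from h import *
M,a=snap('wrist','w15');print(rk(arm.observe()['position']),arm.observe()['contact_force'])
E
```

```text
time_s: 15.62
position: [0.5275, -0.0316, -0.0175]
ee_rot: [0.707, -0.026, 0.026, -0.707]
contact_force: [-1.5, -0.1, 1.6]
finger_gap: 0.0
time_s: 16.62
position: [0.5394, -0.0324, -0.0175]
ee_rot: [-0.707, 0.026, -0.026, 0.707]
contact_force: [-3.4, 2.2, 2.8]
finger_gap: -0.0002
[[-0.10073106 -0.05267414]] [-2.75132625  0.79659581  1.45200034]
```

View pics/w15.png

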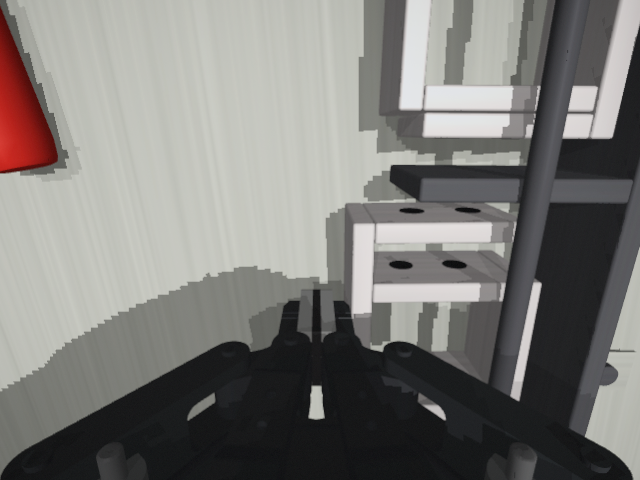

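```bash
python3 -m handwheel '[{"dx":0.1,"dy":0,"dz":0,"spin":0,"jaw":255},{"dx":0.2,"dy":0,"dz":0,"spin":0,"jaw":255},{"dx":0.3,"dy":0,"dz":0,"spin":0,"jaw":255},{"dx":0.4,"dy":0,"dz":0,"spin":0,"jaw":255},{"dx":0.5,"dy":0,"dz":0,"spin":0,"jaw":255},{"dx":0.6,"dy":0,"dz":0,"spin":0,"jaw":255},{"dx":0.7,"dy":0,"dz":0,"spin":0,"jaw":255},{"dx":0.8,"dy":0,"dz":0,"spin":0,"jaw":255},{"dx":0.9,"dy":0,"dz":0,"spin":0,"jaw":255},{"dx":1.0,"dy":0,"dz":0,"spin":0,"jaw":255},{"dx":1.1,"dy":0,"dz":0,"spin":0,"jaw":255},{"dx":1.2,"dy":0,"dz":0,"spin":0,"jaw":255}]'
python3 - <<'E'
from h import *
M,a=snap('wrist','w16');print(rk(arm.observe()['position']),arm.observe()['contact_force'])
E
```

```text
time_s: 17.67
position: [0.5513, -0.0334, -0.0175]
ee_rot: [0.707, -0.026, 0.026, -0.707]
contact_force: [-2.5, -0.1, 0.6]
finger_gap: 0.0001
[[-0.0886342  -0.05268789]] [-1.80340839  0.00425764 -0.38614484]
```

View pics/w16.png

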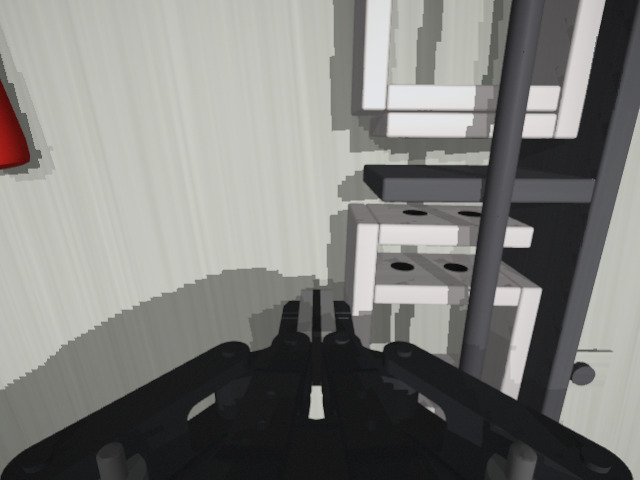

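```bash
python3 -m handwheel '[{"dx":0.1,"dy":0,"dz":0,"spin":0,"jaw":255},{"dx":0.2,"dy":0,"dz":0,"spin":0,"jaw":255},{"dx":0.25,"dy":0,"dz":0,"spin":0,"jaw":255},{"dx":0.3,"dy":0,"dz":0,"spin":0,"jaw":255},{"dx":0.35,"dy":0,"dz":0,"spin":0,"jaw":255},{"dx":0.4,"dy":0,"dz":0,"spin":0,"jaw":255}]'
python3 -m handwheel '[{"dx":0.05,"dy":0,"dz":0,"spin":0,"jaw":255},{"dx":0.1,"dy":0,"dz":0,"spin":0,"jaw":255},{"dx":0.15,"dy":0,"dz":0,"spin":0,"jaw":255},{"dx":0.2,"dy":0,"dz":0,"spin":0,"jaw":255}]'
python3 - <<'E'
from h import *
print(rk(arm.observe()['position']),arm.observe()['contact_force'])
E
```

```text
time_s: 18.22
position: [0.5541, -0.0336, -0.0176]
ee_rot: [0.707, -0.027, 0.026, -0.706]
contact_force: [-8.0, 1.0, 5.7]
finger_gap: -0.0002
time_s: 18.55
position: [0.5541, -0.0337, -0.0178]
ee_rot: [0.707, -0.028, 0.025, -0.706]
contact_force: [-14.3, 0.6, 11.8]
finger_gap: 0.0002
[[-0.08612446 -0.05274845]] [-14.27010851   0.61647998  11.81716803]
```

```bash
python3 - <<'E'
from h import *
M,a=snap('wrist','w17');cv2.imwrite('pics/c17.png',cv2.resize(a[140:440,330:640,::-1],None,fx=2.4,fy=1.9,interpolation=cv2.INTER_CUBIC))
E
```

```text
(no output)
```

View pics/c17.png

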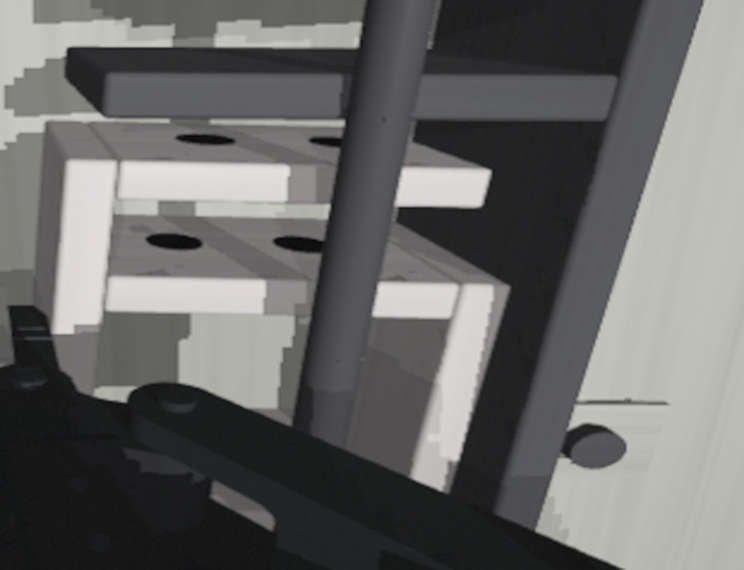

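```bash
python3 -m handwheel '[{"dx":-0.5,"dy":0,"dz":0,"spin":0,"jaw":255},{"dx":-1.2,"dy":0,"dz":0,"spin":0,"jaw":255},{"dx":-1.5,"dy":-2,"dz":0,"spin":0,"jaw":255},{"dx":-1.5,"dy":-5,"dz":0,"spin":0,"jaw":255},{"dx":-1.5,"dy":-8,"dz":0,"spin":0,"jaw":255},{"dx":-1.5,"dy":-10,"dz":0,"spin":0,"jaw":255},{"dx":-1.5,"dy":-11,"dz":-2,"spin":0,"jaw":255},{"dx":-1.5,"dy":-12,"dz":-4,"spin":0,"jaw":255},{"dx":-1.5,"dy":-12,"dz":-4,"spin":0,"jaw":255},{"dx":-1.5,"dy":-12,"dz":-4,"spin":0,"jaw":255}]'
python3 - <<'E'
from h import *
M,a=snap('wrist','w18');cv2.imwrite('pics/c18.png',cv2.resize(a[60:360,300:600,::-1],None,fx=2.6,fy=2,interpolation=cv2.INTER_CUBIC))
E
```

```text
time_s: 19.43
position: [0.54, -0.0742, 0.1032]
ee_rot: [0.707, -0.027, 0.028, -0.706]
contact_force: [0.3, 0.6, -1.2]
finger_gap: -0.0004
```

View pics/w18.png

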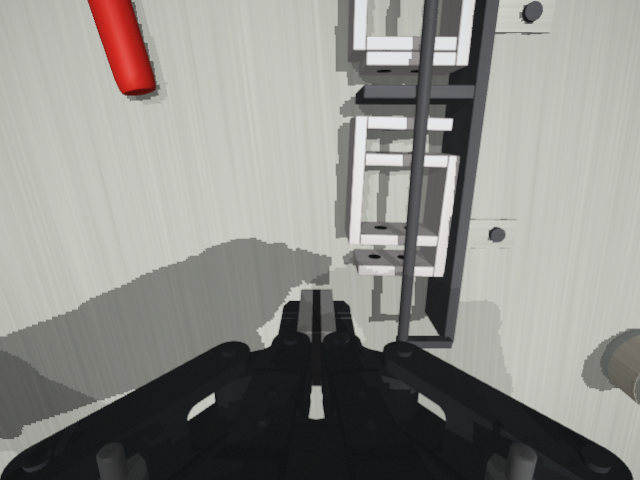

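View pics/c18.png

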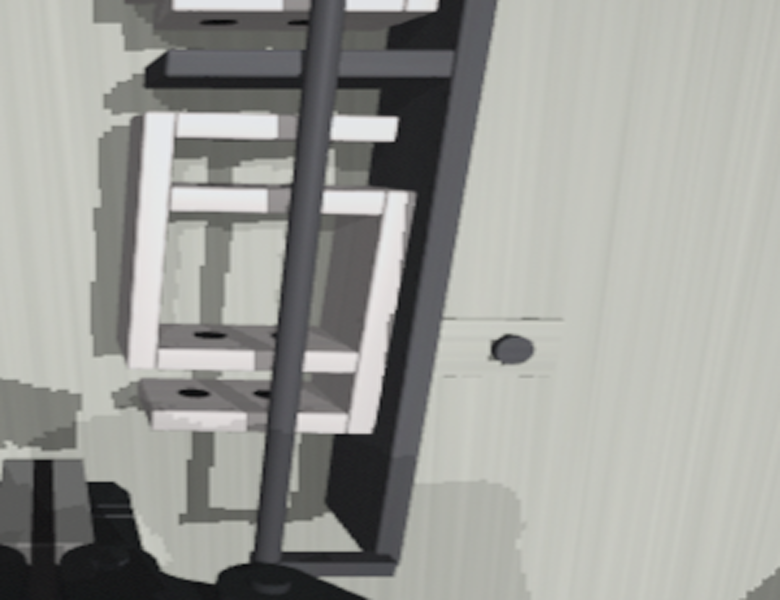

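```bash
python3 - <<'E'
from h import *
M,a=load('w18'); c=lambda p:np.array(p,float)/[2.6,2]+[300,60]-[.3,.25]
def show(n,p,z): print(n,rk(ray(M,c(p),z)).round(4).tolist())
show('fence',[[452,80],[378,555]],.05); show('divider face',[[175,80],[445,80]],.05)
show('first web outer',[[415,192],[374,433]],.04)
show('first -y leg outer',[[152,431],[340,433]],.04); show('first +y leg outer',[[170,187],[380,191]],.04)
show('spare web outer',[[148,113],[127,367]],.04); show('spare +y leg tip',[[397,118],[393,141]],.04); show('spare +y leg outer',[[175,113],[390,117]],.04);show('spare -y leg tip',[[357,352],[356,372]],.04)
E
```

```text
fence [[-0.0, -0.001], [0.0008, -0.1685]]
divider face [[-0.0659, -0.0013], [-0.0017, -0.001]]
first web outer [[-0.0008, -0.0354], [-0.0018, -0.1229]]
first -y leg outer [[-0.0656, -0.1222], [-0.0116, -0.1229]]
first +y leg outer [[-0.0643, -0.0339], [-0.0099, -0.0351]]
spare web outer [[-0.0708, -0.0105], [-0.0735, -0.0972]]
spare +y leg tip [[-0.0082, -0.0118], [-0.0083, -0.019]]
spare +y leg outer [[-0.064, -0.0105], [-0.01, -0.0115]]
spare -y leg tip [[-0.01, -0.0915], [-0.0095, -0.099]]
```

```bash
python3 -m handwheel '[{"dx":0,"dy":0,"dz":-1,"spin":7,"jaw":255},{"dx":0,"dy":0,"dz":-2,"spin":14,"jaw":255},{"dx":0,"dy":0,"dz":-3,"spin":21,"jaw":255},{"dx":0,"dy":0,"dz":-4,"spin":28,"jaw":255},{"dx":1,"dy":0,"dz":-5,"spin":35,"jaw":255},{"dx":2,"dy":0,"dz":-5.6,"spin":42,"jaw":255},{"dx":3,"dy":0,"dz":-5.6,"spin":49,"jaw":255},{"dx":4,"dy":0,"dz":-5.6,"spin":56,"jaw":255},{"dx":4.5,"dy":0,"dz":-5.6,"spin":63,"jaw":255},{"dx":4.5,"dy":0,"dz":-5.6,"spin":70,"jaw":255},{"dx":4.5,"dy":0,"dz":-5.6,"spin":77,"jaw":255},{"dx":4.5,"dy":0,"dz":-5.6,"spin":84,"jaw":255}]'
python3 -m handwheel '[{"dx":0,"dy":2,"dz":0,"spin":6,"jaw":255},{"dx":0,"dy":3,"dz":0,"spin":6,"jaw":255},{"dx":0,"dy":4,"dz":0,"spin":6,"jaw":255},{"dx":0,"dy":4,"dz":0,"spin":6,"jaw":255}]'
python3 - <<'E'
from h import *
from scipy.spatial.transform import Rotation as R
s=arm.observe();T=R.from_quat(s['ee_rot']).as_matrix();p=s['position'];print(rk(p),p,np.degrees(np.arctan2(T[1,0],T[0,0])),s['q'])
M,a=snap('wrist','w19')
E
```

```text
time_s: 20.48
position: [0.5801, -0.1304, 0.1017]
ee_rot: [0.506, -0.494, 0.493, -0.506]
contact_force: [0.2, -0.5, 0.2]
finger_gap: -0.0002
time_s: 20.82
position: [0.5783, -0.1308, 0.0599]
ee_rot: [-0.483, 0.518, -0.516, 0.481]
contact_force: [-1.1, -0.2, 0.3]
finger_gap: -0.0001
[[-0.05425678 -0.14765794]] [ 0.57827598 -0.13083098  0.05992667] -94.02723690937653 [ 0.20270106  0.52787737 -0.0997063   1.78952273  0.06751241  0.83162353
 -1.57031519]
```

View pics/w19.png

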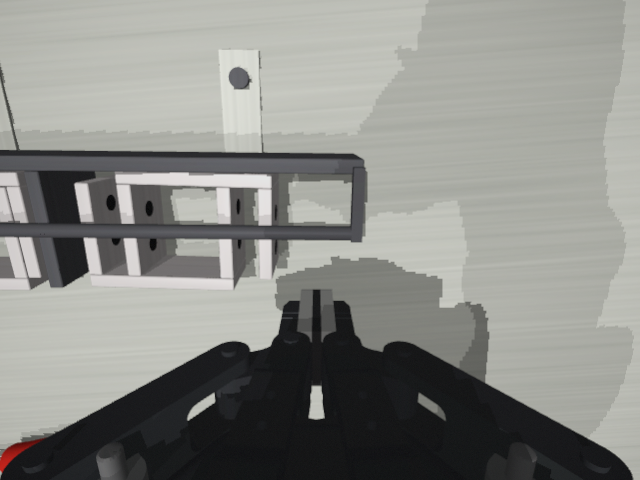

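```bash
python3 -m handwheel '[{"dx":0,"dy":2,"dz":0,"spin":0,"jaw":255},{"dx":0,"dy":4,"dz":0,"spin":0,"jaw":255},{"dx":0,"dy":6,"dz":0,"spin":0,"jaw":255},{"dx":0,"dy":7.2,"dz":0,"spin":0,"jaw":255},{"dx":0,"dy":7.7,"dz":0,"spin":0,"jaw":255},{"dx":-0.3,"dy":7.7,"dz":0,"spin":0,"jaw":255},{"dx":-0.6,"dy":7.7,"dz":0,"spin":0,"jaw":255},{"dx":-0.8,"dy":7.7,"dz":0,"spin":0,"jaw":255},{"dx":-1.0,"dy":7.7,"dz":0,"spin":0,"jaw":255},{"dx":-1.1,"dy":7.7,"dz":0,"spin":0,"jaw":255},{"dx":-1.2,"dy":7.7,"dz":0,"spin":0,"jaw":255},{"dx":-1.3,"dy":7.7,"dz":0,"spin":0,"jaw":255}]'
python3 -m handwheel '[{"dx":-0.1,"dy":0,"dz":0,"spin":0,"jaw":255},{"dx":-0.2,"dy":0,"dz":0,"spin":0,"jaw":255},{"dx":-0.3,"dy":0,"dz":0,"spin":0,"jaw":255},{"dx":-0.4,"dy":0,"dz":0,"spin":0,"jaw":255},{"dx":-0.5,"dy":0,"dz":0,"spin":0,"jaw":255},{"dx":-0.6,"dy":0,"dz":0,"spin":0,"jaw":255},{"dx":-0.7,"dy":0,"dz":0,"spin":0,"jaw":255},{"dx":-0.8,"dy":0,"dz":0,"spin":0,"jaw":255}]'
python3 - <<'E'
from h import *
print(rk(arm.observe()['position']),arm.observe()['contact_force'])
M,a=snap('wrist','w20')
E
```

```text
time_s: 21.87
position: [0.5812, -0.1188, -0.0141]
ee_rot: [0.481, -0.518, 0.519, -0.481]
contact_force: [-0.6, 0.1, -0.7]
finger_gap: -0.0002
time_s: 22.53
position: [0.5811, -0.1125, -0.0143]
ee_rot: [0.481, -0.518, 0.519, -0.48]
contact_force: [-2.4, -4.6, 3.1]
finger_gap: 0.0001
[[-0.05288582 -0.12911938]] [-2.36712611 -4.55426468  3.09097178]
```

View pics/w20.png

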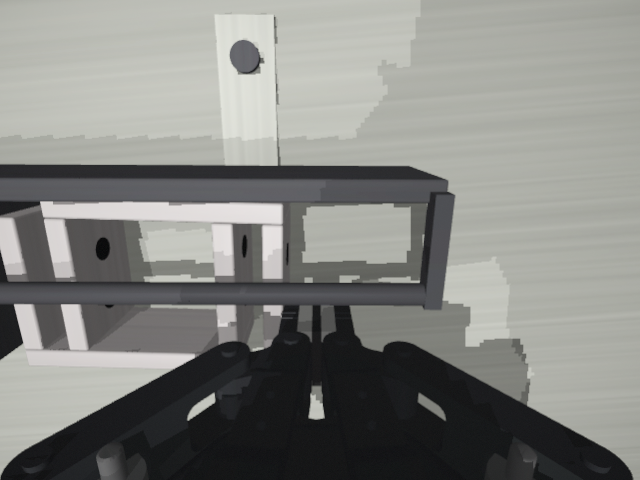

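```bash
python3 -m handwheel '[{"dx":-0.1,"dy":0,"dz":0,"spin":0,"jaw":255},{"dx":-0.2,"dy":0,"dz":0,"spin":0,"jaw":255},{"dx":-0.3,"dy":0,"dz":0,"spin":0,"jaw":255}]'
python3 - <<'E'
from h import *
print(rk(arm.observe()['position']),arm.observe()['contact_force'])
M,a=load('w20'); print(rk(ray(M,[[283,222],[43,218]],.04)), 'bar near edge',rk(ray(M,[[426,308],[200,304]],.056)))
M,a=snap('wrist','w21'); M,a=snap('scene','sc21');cv2.imwrite('pics/c21.png',cv2.resize(a[180:330,230:380,::-1],None,fx=4,fy=4,interpolation=cv2.INTER_CUBIC))
E
```

```text
time_s: 22.83
position: [0.5814, -0.1094, -0.0143]
ee_rot: [0.481, -0.518, 0.519, -0.48]
contact_force: [-2.9, -5.1, 3.2]
finger_gap: 0.0
[[-0.05290501 -0.12608717]] [-2.89171294 -5.10820014  3.16490427]
[[-0.00982694 -0.11779796]
 [-0.00863189 -0.02981659]] bar near edge [[-0.03640157 -0.16824346]
 [-0.03511122 -0.08992016]]
```

View pics/w21.png

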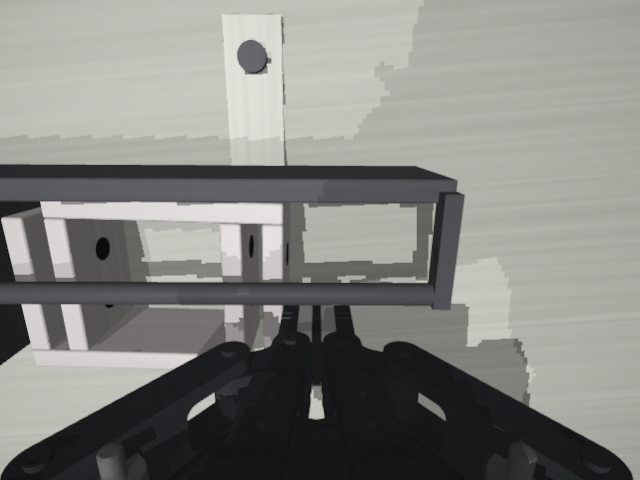

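View pics/c21.png

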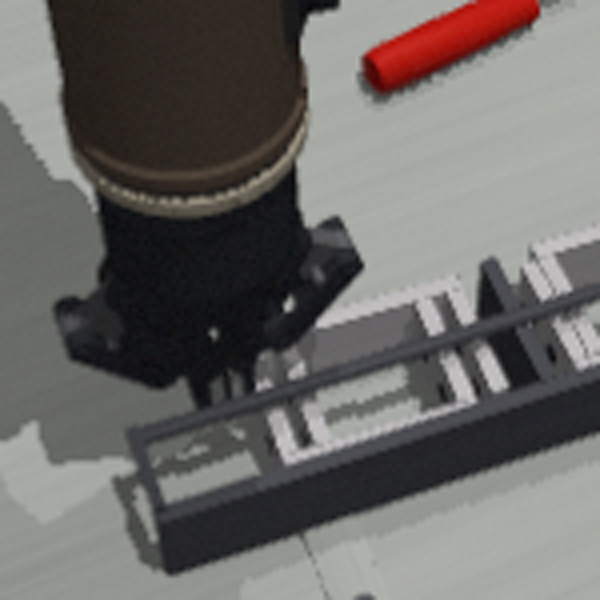

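```bash
python3 -m handwheel '[{"dx":-0.1,"dy":0,"dz":0,"spin":0,"jaw":255},{"dx":-0.2,"dy":0,"dz":0,"spin":0,"jaw":255},{"dx":-0.3,"dy":0,"dz":0,"spin":0,"jaw":255},{"dx":-0.4,"dy":0,"dz":0,"spin":0,"jaw":255},{"dx":-0.5,"dy":0,"dz":0,"spin":0,"jaw":255},{"dx":-0.6,"dy":0,"dz":0,"spin":0,"jaw":255},{"dx":-0.7,"dy":0,"dz":0,"spin":0,"jaw":255},{"dx":-0.8,"dy":0,"dz":0,"spin":0,"jaw":255}]'
python3 -m handwheel '[{"dx":-0.05,"dy":0,"dz":0,"spin":0,"jaw":255},{"dx":-0.1,"dy":0,"dz":0,"spin":0,"jaw":255},{"dx":-0.15,"dy":0,"dz":0,"spin":0,"jaw":255},{"dx":-0.2,"dy":0,"dz":0,"spin":0,"jaw":255},{"dx":-0.3,"dy":0,"dz":0,"spin":0,"jaw":255}]'
python3 - <<'E'
from h import *
print(rk(arm.observe()['position']),arm.observe()['contact_force'])
M,a=snap('wrist','w22')
E
```

```text
time_s: 23.6
position: [0.582, -0.1014, -0.0143]
ee_rot: [0.481, -0.518, 0.519, -0.48]
contact_force: [-1.7, -5.3, 3.1]
finger_gap: 0.0
time_s: 24.02
position: [0.5821, -0.0987, -0.0143]
ee_rot: [0.481, -0.518, 0.519, -0.48]
contact_force: [-1.7, -5.6, 3.4]
finger_gap: -0.0002
[[-0.05299405 -0.11530857]] [-1.69556218 -5.56378249  3.38617682]
```

View pics/w22.png

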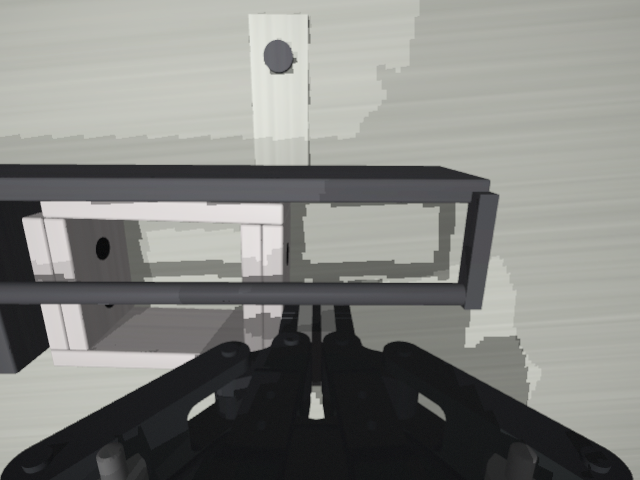

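```bash
python3 -m handwheel '[{"dx":-0.1,"dy":0,"dz":0,"spin":0,"jaw":255},{"dx":-0.2,"dy":0,"dz":0,"spin":0,"jaw":255},{"dx":-0.3,"dy":0,"dz":0,"spin":0,"jaw":255},{"dx":-0.4,"dy":0,"dz":0,"spin":0,"jaw":255},{"dx":-0.5,"dy":0,"dz":0,"spin":0,"jaw":255}]'
python3 -m handwheel '[{"dx":-0.05,"dy":0,"dz":0,"spin":0,"jaw":255},{"dx":-0.1,"dy":0,"dz":0,"spin":0,"jaw":255},{"dx":-0.15,"dy":0,"dz":0,"spin":0,"jaw":255},{"dx":-0.2,"dy":0,"dz":0,"spin":0,"jaw":255}]'
python3 - <<'E'
from h import *
print(rk(arm.observe()['position']),arm.observe()['contact_force'])
M,a=snap('wrist','w23')
E
```

```text
time_s: 24.48
position: [0.5825, -0.0936, -0.0144]
ee_rot: [0.481, -0.518, 0.519, -0.48]
contact_force: [-1.9, -6.9, 3.6]
finger_gap: 0.0002
time_s: 24.82
position: [0.5825, -0.0925, -0.0143]
ee_rot: [0.481, -0.518, 0.519, -0.48]
contact_force: [-2.2, -9.4, 4.8]
finger_gap: -0.0001
[[-0.05307602 -0.10909483]] [-2.2170746  -9.36331139  4.75274731]
```

View pics/w23.png

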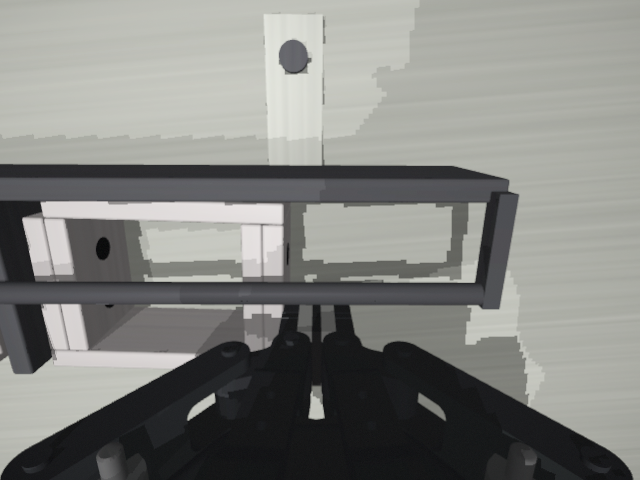

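```bash
python3 -m handwheel '[{"dx":-0.05,"dy":0,"dz":0,"spin":0,"jaw":255},{"dx":-0.1,"dy":0,"dz":0,"spin":0,"jaw":255},{"dx":-0.15,"dy":0,"dz":0,"spin":0,"jaw":255}]'
python3 -m handwheel '[{"dx":-0.05,"dy":0,"dz":0,"spin":0,"jaw":255},{"dx":-0.1,"dy":0,"dz":0,"spin":0,"jaw":255}]'
```

```text
time_s: 25.12
position: [0.5826, -0.0925, -0.0143]
ee_rot: [0.481, -0.518, 0.52, -0.479]
contact_force: [-1.7, -11.9, 4.4]
finger_gap: -0.0003
time_s: 25.28
position: [0.5826, -0.0924, -0.0143]
ee_rot: [0.481, -0.518, 0.52, -0.479]
contact_force: [-1.4, -14.8, 4.3]
finger_gap: 0.0001
```

```bash
python3 -m handwheel '[{"dx":0.5,"dy":0,"dz":0,"spin":0,"jaw":255},{"dx":1.5,"dy":0,"dz":0,"spin":0,"jaw":255},{"dx":2,"dy":0,"dz":-1.5,"spin":0,"jaw":255},{"dx":2,"dy":0,"dz":-3,"spin":0,"jaw":255},{"dx":2,"dy":0,"dz":-4.8,"spin":0,"jaw":255},{"dx":0,"dy":0,"dz":-4.8,"spin":0,"jaw":255},{"dx":-2,"dy":0,"dz":-4.8,"spin":0,"jaw":255},{"dx":-4,"dy":0,"dz":-4.8,"spin":0,"jaw":255},{"dx":-6.1,"dy":0,"dz":-4.8,"spin":0,"jaw":255},{"dx":-6.1,"dy":0,"dz":-4.8,"spin":0,"jaw":255},{"dx":-6.1,"dy":0,"dz":-4.8,"spin":0,"jaw":255}]'
python3 - <<'E'
from h import *
print(rk(arm.observe()['position']),arm.observe()['contact_force'])
M,a=snap('wrist','w24')
E
```

```text
time_s: 26.2
position: [0.5401, -0.0212, -0.0145]
ee_rot: [-0.481, 0.518, -0.517, 0.482]
contact_force: [0.0, -1.7, -1.0]
finger_gap: 0.0001
[[-0.10105947 -0.04144984]] [ 0.04079422 -1.70156139 -1.00138571]
```

View pics/w24.png

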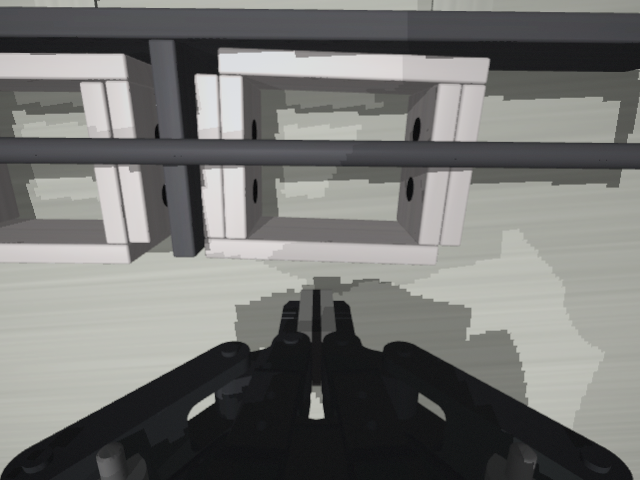

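```bash
python3 -m handwheel '[{"dx":0.4,"dy":0,"dz":0.3,"spin":0,"jaw":255},{"dx":0.7,"dy":0,"dz":0.6,"spin":0,"jaw":255},{"dx":0.7,"dy":0,"dz":0.8,"spin":0,"jaw":255},{"dx":0.7,"dy":0,"dz":1.0,"spin":0,"jaw":255},{"dx":0.7,"dy":0,"dz":1.1,"spin":0,"jaw":255},{"dx":0.7,"dy":0,"dz":1.2,"spin":0,"jaw":255},{"dx":0.7,"dy":0,"dz":1.3,"spin":0,"jaw":255},{"dx":0.7,"dy":0,"dz":1.4,"spin":0,"jaw":255},{"dx":0.7,"dy":0,"dz":1.5,"spin":0,"jaw":255},{"dx":0.7,"dy":0,"dz":1.6,"spin":0,"jaw":255}]'
python3 - <<'E'
from h import *
print(rk(arm.observe()['position']),arm.observe()['contact_force'])
E
```

```text
time_s: 27.08
position: [0.5554, -0.0311, -0.0145]
ee_rot: [-0.481, 0.518, -0.518, 0.481]
contact_force: [-0.6, -0.1, 0.7]
finger_gap: -0.0001
[[-0.08501115 -0.05007208]] [-0.64347083 -0.0874046   0.70832829]
```

```bash
python3 -m handwheel '[{"dx":0,"dy":0,"dz":0.05,"spin":0,"jaw":255},{"dx":0,"dy":0,"dz":0.1,"spin":0,"jaw":255},{"dx":0,"dy":0,"dz":0.15,"spin":0,"jaw":255},{"dx":0,"dy":0,"dz":0.2,"spin":0,"jaw":255},{"dx":0,"dy":0,"dz":0.25,"spin":0,"jaw":255},{"dx":0,"dy":0,"dz":0.3,"spin":0,"jaw":255}]'
python3 - <<'E'
from h import *
print(rk(arm.observe()['position']),arm.observe()['contact_force'])
E
```

```text
time_s: 27.58
position: [0.5562, -0.0314, -0.0148]
ee_rot: [-0.482, 0.519, -0.517, 0.48]
contact_force: [-8.8, 0.0, 6.3]
finger_gap: 0.0
[[-0.08424546 -0.05029345]] [-8.82452063  0.02303845  6.33303955]
```

```bash
python3 -m handwheel '[{"dx":0,"dy":0,"dz":0.05,"spin":0,"jaw":255},{"dx":0,"dy":0,"dz":0.1,"spin":0,"jaw":255},{"dx":0,"dy":0,"dz":0.15,"spin":0,"jaw":255},{"dx":0,"dy":0,"dz":0.2,"spin":0,"jaw":255}]'
python3 -m handwheel '[{"dx":0,"dy":0,"dz":-0.5,"spin":0,"jaw":255},{"dx":0,"dy":0,"dz":-1.5,"spin":0,"jaw":255},{"dx":0,"dy":-2,"dz":-2,"spin":0,"jaw":255},{"dx":0,"dy":-5,"dz":-2,"spin":0,"jaw":255},{"dx":0,"dy":-8,"dz":-2,"spin":0,"jaw":255},{"dx":0,"dy":-8,"dz":-2,"spin":0,"jaw":255},{"dx":0,"dy":-8,"dz":-2,"spin":0,"jaw":255}]'
python3 - <<'E'
from h import *
print(rk(arm.observe()['position']),arm.observe()['contact_force'])
M,a=snap('wrist','w25');
cv2.imwrite('pics/c25.png',cv2.resize(a[40:290,130:480,::-1],None,fx=2.2,fy=2.2,interpolation=cv2.INTER_CUBIC))
E
```

```text
time_s: 27.92
position: [0.5561, -0.0316, -0.0151]
ee_rot: [-0.483, 0.52, -0.517, 0.479]
contact_force: [-13.9, 2.8, 12.0]
finger_gap: 0.0001
time_s: 28.5
position: [0.542, -0.0301, 0.0673]
ee_rot: [0.48, -0.517, 0.52, -0.482]
contact_force: [0.1, 0.1, -0.3]
finger_gap: 0.0004
[[-0.09852963 -0.05011613]] [ 0.13628875  0.0843494  -0.25765895]
```

View pics/c25.png

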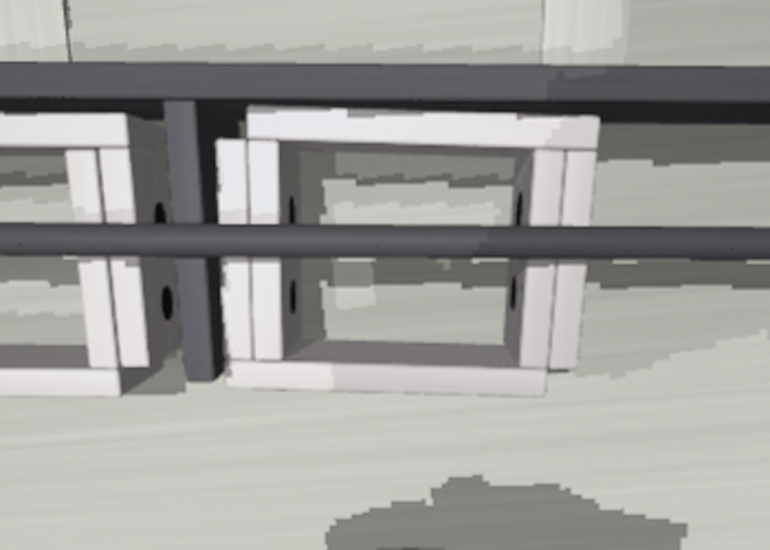

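```bash
python3 - <<'E'
from h import *
M,a=load('w25'); c=lambda p:np.array(p,float)/2.2+[130,40]-.27
def show(n,p,z): print(n,(rk(ray(M,c(p),z))*1000).round(1).tolist())
show('fence',[[0,98],[240,100],[600,102],[768,102]],.05); show('divider face',[[196,102],[222,378]],.05)
show('done A web outer',[[0,113],[128,113]],.04);show('done B web outer',[[0,396],[120,396]],.04);show('done A leg outer',[[128,113],[148,366]],.04)
show('first web outer L,R',[[247,106],[599,117]],.04);show('first web inner L,R',[[280,140],[530,148]],.04)
show('first -y leg outer',[[599,117],[577,369]],.04)
show('spare web outer L,R',[[228,386],[545,397]],.04);show('spare web inner',[[290,360],[515,368]],.04)
show('spare +y leg outer',[[216,140],[228,386]],.04)
E
```

```text
fence [[-0.5, 45.7], [-0.6, -10.7], [-0.6, -95.4], [-0.3, -135.0]]
divider face [[-1.1, -0.3], [-67.3, -2.2]]
done A web outer [[-2.7, 51.1], [-2.5, 19.3]]
done B web outer [[-74.8, 61.6], [-74.6, 28.6]]
done A leg outer [[-2.5, 19.3], [-66.2, 20.1]]
first web outer L,R [[-0.8, -10.3], [-2.8, -97.7]]
first web inner L,R [[-8.6, -18.2], [-10.1, -80.9]]
first -y leg outer [[-2.8, -97.7], [-66.4, -96.5]]
spare web outer L,R [[-71.7, -1.3], [-74.3, -88.2]]
spare web inner [[-64.4, -18.5], [-66.2, -79.6]]
spare +y leg outer [[-8.7, -2.1], [-71.7, -1.3]]
```

```bash
python3 -m handwheel '[{"dx":1.3,"dy":2,"dz":-0.2,"spin":0,"jaw":255},{"dx":2.6,"dy":4,"dz":-0.2,"spin":0,"jaw":255},{"dx":2.6,"dy":6,"dz":-0.2,"spin":0,"jaw":255},{"dx":2.6,"dy":7.6,"dz":-0.2,"spin":0,"jaw":255},{"dx":2.6,"dy":8.1,"dz":0,"spin":0,"jaw":255},{"dx":2.6,"dy":8.1,"dz":0.4,"spin":0,"jaw":255},{"dx":2.6,"dy":8.1,"dz":0.7,"spin":0,"jaw":255},{"dx":2.6,"dy":8.1,"dz":0.9,"spin":0,"jaw":255},{"dx":2.6,"dy":8.1,"dz":1.0,"spin":0,"jaw":255},{"dx":2.6,"dy":8.1,"dz":1.1,"spin":0,"jaw":255},{"dx":2.6,"dy":8.1,"dz":1.2,"spin":0,"jaw":255}]'
python3 -m handwheel '[{"dx":0,"dy":0,"dz":0.05,"spin":0,"jaw":255},{"dx":0,"dy":0,"dz":0.1,"spin":0,"jaw":255},{"dx":0,"dy":0,"dz":0.15,"spin":0,"jaw":255},{"dx":0,"dy":0,"dz":0.2,"spin":0,"jaw":255},{"dx":0,"dy":0,"dz":0.25,"spin":0,"jaw":255},{"dx":0,"dy":0,"dz":0.3,"spin":0,"jaw":255}]'
python3 - <<'E'
from h import *
print(rk(arm.observe()['position']),arm.observe()['contact_force'])
E
```

```text
time_s: 29.47
position: [0.551, -0.0569, -0.0149]
ee_rot: [0.481, -0.518, 0.519, -0.481]
contact_force: [0.7, 0.3, -0.1]
finger_gap: 0.0002
time_s: 29.97
position: [0.5535, -0.0571, -0.0155]
ee_rot: [-0.481, 0.518, -0.518, 0.481]
contact_force: [0.5, 0.2, -0.3]
finger_gap: -0.0001
[[-0.08490376 -0.0761902 ]] [ 0.46815951  0.16362995 -0.2791183 ]
```

```bash
python3 -m handwheel '[{"dx":0,"dy":0,"dz":0.05,"spin":0,"jaw":255},{"dx":0,"dy":0,"dz":0.1,"spin":0,"jaw":255},{"dx":0,"dy":0,"dz":0.1,"spin":0,"jaw":255}]'
python3 -m handwheel '[{"dx":0,"dy":0,"dz":0.05,"spin":0,"jaw":255},{"dx":0,"dy":0,"dz":0.1,"spin":0,"jaw":255},{"dx":0,"dy":0,"dz":0.1,"spin":0,"jaw":255}]'
python3 - <<'E'
from h import *
print(rk(arm.observe()['position']),arm.observe()['contact_force'])
E
```

```text
time_s: 30.22
position: [0.5536, -0.0572, -0.0156]
ee_rot: [-0.481, 0.519, -0.518, 0.48]
contact_force: [-5.0, 0.9, 2.7]
finger_gap: -0.0003
time_s: 30.47
position: [0.5542, -0.0576, -0.0157]
ee_rot: [-0.482, 0.519, -0.518, 0.48]
contact_force: [-5.2, 0.8, 3.5]
finger_gap: -0.0001
[[-0.0841691  -0.07656592]] [-5.15897467  0.79981739  3.4573461 ]
```

```bash
python3 -m handwheel '[{"dx":0,"dy":0,"dz":0.05,"spin":0,"jaw":255},{"dx":0,"dy":0,"dz":0.1,"spin":0,"jaw":255},{"dx":0,"dy":0,"dz":0.15,"spin":0,"jaw":255},{"dx":0,"dy":0,"dz":0.15,"spin":0,"jaw":255}]'
python3 -m handwheel '[{"dx":0,"dy":0,"dz":0.05,"spin":0,"jaw":255},{"dx":0,"dy":0,"dz":0.1,"spin":0,"jaw":255},{"dx":0,"dy":0,"dz":0.15,"spin":0,"jaw":255},{"dx":0,"dy":0,"dz":0.15,"spin":0,"jaw":255}]'
python3 - <<'E'
from h import *
print(rk(arm.observe()['position']),arm.observe()['contact_force'])
E
```

```text
time_s: 30.8
position: [0.5549, -0.058, -0.0158]
ee_rot: [-0.482, 0.519, -0.518, 0.48]
contact_force: [-7.0, -1.2, 6.2]
finger_gap: -0.0002
time_s: 31.13
position: [0.555, -0.058, -0.016]
ee_rot: [-0.482, 0.52, -0.517, 0.479]
contact_force: [-11.9, 0.1, 8.2]
finger_gap: 0.0
[[-0.08328461 -0.07694836]] [-11.90811603   0.11942113   8.21632969]
```

```bash
python3 -m handwheel '[{"dx":0,"dy":0,"dz":0.05,"spin":0,"jaw":255},{"dx":0,"dy":0,"dz":-0.5,"spin":0,"jaw":255},{"dx":0,"dy":0,"dz":-1.5,"spin":0,"jaw":255},{"dx":0,"dy":-2,"dz":-2,"spin":0,"jaw":255},{"dx":-1.3,"dy":-5,"dz":-2,"spin":0,"jaw":255},{"dx":-2.6,"dy":-8,"dz":-2,"spin":0,"jaw":255},{"dx":-2.6,"dy":-8,"dz":-2,"spin":0,"jaw":255},{"dx":-2.6,"dy":-8,"dz":-2,"spin":0,"jaw":255}]'
python3 - <<'E'
from h import *
print(rk(arm.observe()['position']),arm.observe()['contact_force'])
M,a=snap('wrist','w26');
cv2.imwrite('pics/c26.png',cv2.resize(a[40:290,130:480,::-1],None,fx=2.2,fy=2.2,interpolation=cv2.INTER_CUBIC))
E
```

```text
time_s: 31.8
position: [0.5422, -0.029, 0.0664]
ee_rot: [0.48, -0.517, 0.519, -0.483]
contact_force: [0.3, -0.5, -0.4]
finger_gap: 0.0002
[[-0.09836964 -0.0490516 ]] [ 0.28103017 -0.51609885 -0.39202664]
```

View pics/c26.png

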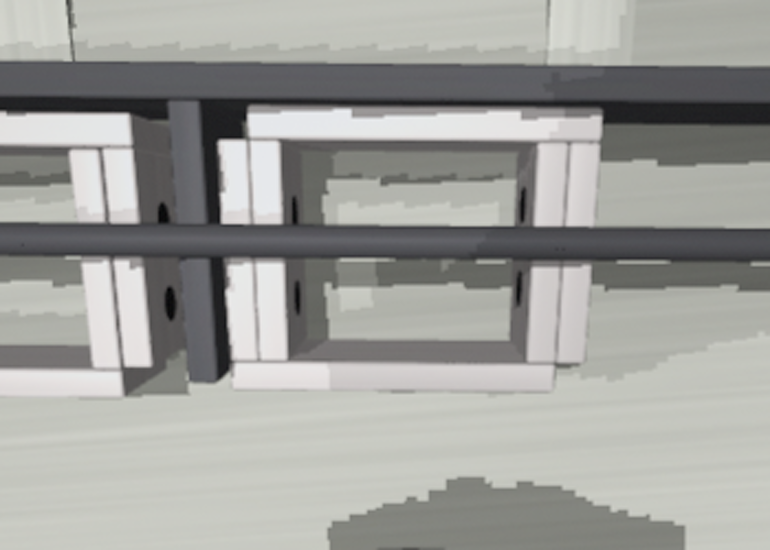

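```bash
python3 - <<'E'
from h import *
M,a=load('w26'); c=lambda p:np.array(p,float)/2.2+[130,40]-.27
def show(n,p,z): print(n,(rk(ray(M,c(p),z))*1000).round(1).tolist())
show('fence',[[0,98],[240,100],[600,102],[768,102]],.05); show('divider face',[[200,102],[227,378]],.05)
show('first web outer L,R',[[247,106],[602,109]],.04);show('first web inner L,R',[[280,140],[535,142]],.04)
show('first -y leg outer',[[602,109],[585,364]],.04)
show('spare web outer L,R',[[233,388],[553,391]],.04);show('spare web inner',[[290,361],[525,362]],.04)
show('spare +y leg outer',[[217,140],[233,388]],.04)
cv2.imwrite('pics/c26b.png',cv2.resize(a[70:230,210:260,::-1],None,fx=5,fy=3.7,interpolation=cv2.INTER_CUBIC))
E
```

```text
fence [[-0.6, 46.6], [-0.7, -9.6], [-0.5, -94.0], [-0.2, -133.3]]
divider face [[-1.2, -0.2], [-67.1, -2.6]]
first web outer L,R [[-0.8, -9.2], [-0.8, -96.8]]
first web inner L,R [[-8.6, -17.1], [-8.6, -80.7]]
first -y leg outer [[-0.8, -96.8], [-64.6, -97.2]]
spare web outer L,R [[-72.0, -1.7], [-72.2, -89.0]]
spare web inner [[-64.4, -17.5], [-64.2, -81.0]]
spare +y leg outer [[-8.7, -1.4], [-72.0, -1.7]]
```

View pics/c26b.png

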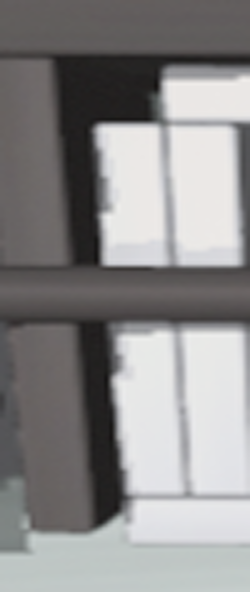

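```bash
python3 -m handwheel '[{"dx":2,"dy":0,"dz":-0.5,"spin":0,"jaw":255},{"dx":4.5,"dy":2,"dz":-0.5,"spin":0,"jaw":255},{"dx":7,"dy":4,"dz":-0.5,"spin":0,"jaw":255},{"dx":7.8,"dy":6,"dz":-0.5,"spin":0,"jaw":255},{"dx":7.8,"dy":7.5,"dz":1,"spin":0,"jaw":255},{"dx":7.8,"dy":8.1,"dz":2.5,"spin":0,"jaw":255},{"dx":7.8,"dy":8.1,"dz":3.8,"spin":0,"jaw":255},{"dx":7.8,"dy":8.1,"dz":4.4,"spin":0,"jaw":255},{"dx":7.4,"dy":8.1,"dz":4.4,"spin":0,"jaw":255},{"dx":7.1,"dy":8.1,"dz":4.4,"spin":0,"jaw":255},{"dx":6.9,"dy":8.1,"dz":4.4,"spin":0,"jaw":255},{"dx":6.7,"dy":8.1,"dz":4.4,"spin":0,"jaw":255}]'
python3 - <<'E'
from h import *
print(rk(arm.observe()['position']),arm.observe()['contact_force'])
E
```

```text
time_s: 32.85
position: [0.5785, -0.0996, -0.0164]
ee_rot: [-0.481, 0.518, -0.518, 0.481]
contact_force: [-0.2, 0.6, 1.3]
finger_gap: -0.0003
[[-0.05654955 -0.11650934]] [-0.22032207  0.60448483  1.2662246 ]
```

```bash
python3 -m handwheel '[{"dx":-0.15,"dy":0,"dz":0.3,"spin":0,"jaw":255},{"dx":-0.3,"dy":0,"dz":0.3,"spin":0,"jaw":255},{"dx":-0.4,"dy":0,"dz":0.3,"spin":0,"jaw":255},{"dx":-0.5,"dy":0,"dz":0.3,"spin":0,"jaw":255},{"dx":-0.55,"dy":0,"dz":0.3,"spin":0,"jaw":255},{"dx":-0.6,"dy":0,"dz":0.3,"spin":0,"jaw":255},{"dx":-0.65,"dy":0,"dz":0.3,"spin":0,"jaw":255},{"dx":-0.7,"dy":0,"dz":0.3,"spin":0,"jaw":255}]'
python3 -m handwheel '[{"dx":-0.05,"dy":0,"dz":0,"spin":0,"jaw":255},{"dx":-0.1,"dy":0,"dz":0,"spin":0,"jaw":255},{"dx":-0.1,"dy":0,"dz":0,"spin":0,"jaw":255}]'
python3 - <<'E'
from h import *
print(rk(arm.observe()['position']),arm.observe()['contact_force'])
E
```

```text
time_s: 33.52
position: [0.5828, -0.0935, -0.0165]
ee_rot: [0.481, -0.518, 0.518, -0.481]
contact_force: [0.1, 0.7, 0.2]
finger_gap: 0.0002
time_s: 33.77
position: [0.5828, -0.093, -0.0165]
ee_rot: [0.481, -0.518, 0.519, -0.481]
contact_force: [-1.3, -2.4, -0.8]
finger_gap: 0.0002
[[-0.0527644  -0.10958584]] [-1.28472924 -2.41182403 -0.82105639]
```

```bash
python3 -m handwheel '[{"dx":-0.05,"dy":0,"dz":0,"spin":0,"jaw":255},{"dx":-0.1,"dy":0,"dz":0,"spin":0,"jaw":255},{"dx":-0.1,"dy":0,"dz":0,"spin":0,"jaw":255}]'
python3 -m handwheel '[{"dx":-0.05,"dy":0,"dz":0,"spin":0,"jaw":255},{"dx":-0.1,"dy":0,"dz":0,"spin":0,"jaw":255},{"dx":-0.1,"dy":0,"dz":0,"spin":0,"jaw":255}]'
python3 -m handwheel '[{"dx":-0.05,"dy":0,"dz":0,"spin":0,"jaw":255},{"dx":-0.1,"dy":0,"dz":0,"spin":0,"jaw":255},{"dx":-0.1,"dy":0,"dz":0,"spin":0,"jaw":255}]'
python3 - <<'E'
from h import *
print(rk(arm.observe()['position']),arm.observe()['contact_force'])
E
```

```text
time_s: 34.02
position: [0.5827, -0.0922, -0.0165]
ee_rot: [0.481, -0.518, 0.519, -0.48]
contact_force: [-0.8, -4.2, 0.1]
finger_gap: 0.0002
time_s: 34.27
position: [0.5828, -0.0922, -0.0165]
ee_rot: [0.481, -0.518, 0.519, -0.48]
contact_force: [-1.8, -6.9, 1.7]
finger_gap: -0.0001
time_s: 34.52
position: [0.5827, -0.0922, -0.0165]
ee_rot: [0.481, -0.518, 0.519, -0.48]
contact_force: [-1.4, -9.8, 0.4]
finger_gap: -0.0
[[-0.05289958 -0.10877765]] [-1.38483569 -9.83265078  0.41820062]
```

```bash
python3 -m handwheel '[{"dx":0.5,"dy":0,"dz":0,"spin":0,"jaw":255},{"dx":1.5,"dy":0,"dz":0,"spin":0,"jaw":255},{"dx":2,"dy":0,"dz":-1.5,"spin":0,"jaw":255},{"dx":2,"dy":0,"dz":-3.5,"spin":0,"jaw":255},{"dx":2,"dy":-2,"dz":-4.5,"spin":0,"jaw":255},{"dx":1,"dy":-5,"dz":-4.5,"spin":0,"jaw":255},{"dx":-2,"dy":-8,"dz":-4.5,"spin":0,"jaw":255},{"dx":-4.5,"dy":-8,"dz":-4.5,"spin":0,"jaw":255},{"dx":-6,"dy":-8,"dz":-4.5,"spin":0,"jaw":255},{"dx":-6,"dy":-8,"dz":-4.5,"spin":0,"jaw":255},{"dx":-6,"dy":-8,"dz":-4.5,"spin":0,"jaw":255}]'
python3 - <<'E'
from h import *
print(rk(arm.observe()['position']),arm.observe()['contact_force'])
M,a=snap('wrist','w27');
cv2.imwrite('pics/c27.png',cv2.resize(a[40:290,130:480,::-1],None,fx=2.2,fy=2.2,interpolation=cv2.INTER_CUBIC))
E
```

```text
time_s: 35.43
position: [0.5429, -0.0252, 0.0636]
ee_rot: [-0.481, 0.518, -0.518, 0.482]
contact_force: [-0.7, -0.0, -0.3]
finger_gap: 0.0002
[[-0.09801232 -0.04519783]] [-0.73048998 -0.03523049 -0.34645717]
```

View pics/c27.png

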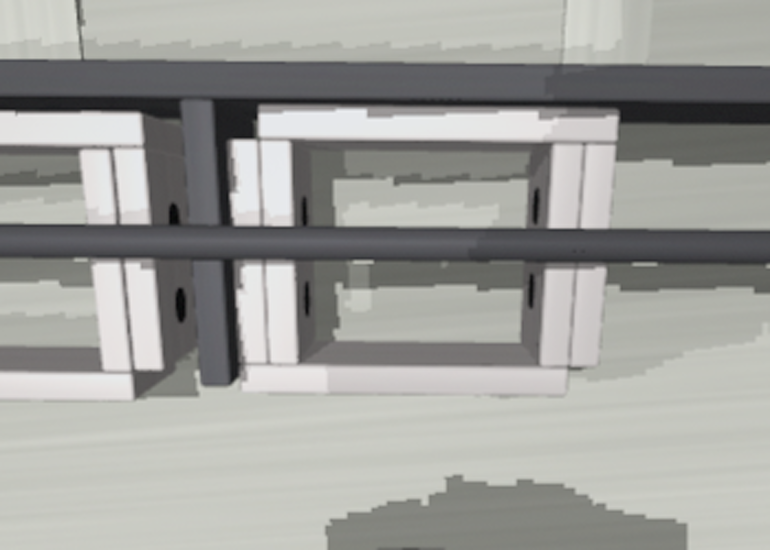

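```bash
python3 - <<'E'
from h import *
M,a=load('w27'); c=lambda p:np.array(p,float)/2.2+[130,40]-.27
def show(n,p,z): print(n,(rk(ray(M,c(p),z))*1000).round(1).tolist())
show('fence',[[0,97],[240,100],[600,102],[768,102]],.05)
show('first web outer L,R',[[258,106],[618,109]],.04);show('first web inner L,R',[[290,140],[550,143]],.04)
show('first -y leg outer',[[618,110],[598,367]],.04)
show('spare web outer L,R',[[242,391],[566,396]],.04);show('spare web inner',[[300,363],[540,366]],.04)
show('spare +y leg outer',[[229,140],[242,391]],.04)
show('done A/B', [[148,112],[133,400]],.04)
E
```

```text
fence [[-0.6, 48.9], [-0.8, -6.4], [-0.6, -89.4], [-0.2, -128.1]]
first web outer L,R [[-1.0, -8.7], [-0.9, -96.1]]
first web inner L,R [[-8.6, -16.1], [-8.8, -80.0]]
first -y leg outer [[-1.1, -96.1], [-64.6, -96.2]]
spare web outer L,R [[-71.9, -0.9], [-72.6, -88.2]]
spare web inner [[-64.2, -16.8], [-64.4, -80.7]]
spare +y leg outer [[-8.7, -1.2], [-71.9, -0.9]]
done A/B [[-2.5, 18.2], [-74.7, 28.7]]
```

```bash
python3 -m handwheel '[{"dx":0.8,"dy":2,"dz":-0.2,"spin":0,"jaw":255},{"dx":1.7,"dy":4,"dz":-0.2,"spin":0,"jaw":255},{"dx":1.7,"dy":6,"dz":-0.2,"spin":0,"jaw":255},{"dx":1.7,"dy":7.4,"dz":-0.2,"spin":0,"jaw":255},{"dx":1.7,"dy":7.9,"dz":0.2,"spin":0,"jaw":255},{"dx":1.7,"dy":7.9,"dz":0.6,"spin":0,"jaw":255},{"dx":1.7,"dy":7.9,"dz":0.9,"spin":0,"jaw":255},{"dx":1.7,"dy":7.9,"dz":1.1,"spin":0,"jaw":255},{"dx":1.7,"dy":7.9,"dz":1.2,"spin":0,"jaw":255},{"dx":1.7,"dy":7.9,"dz":1.3,"spin":0,"jaw":255},{"dx":1.7,"dy":7.9,"dz":1.35,"spin":0,"jaw":255},{"dx":1.7,"dy":7.9,"dz":1.4,"spin":0,"jaw":255}]'
python3 -m handwheel '[{"dx":0,"dy":0,"dz":0.05,"spin":0,"jaw":255},{"dx":0,"dy":0,"dz":0.1,"spin":0,"jaw":255},{"dx":0,"dy":0,"dz":0.1,"spin":0,"jaw":255}]'
python3 - <<'E'
from h import *
print(rk(arm.observe()['position']),arm.observe()['contact_force'])
E
```

```text
time_s: 36.48
position: [0.5556, -0.0442, -0.0151]
ee_rot: [0.481, -0.518, 0.518, -0.481]
contact_force: [0.4, 0.7, -0.1]
finger_gap: -0.0001
time_s: 36.73
position: [0.5562, -0.0442, -0.0155]
ee_rot: [-0.481, 0.518, -0.518, 0.481]
contact_force: [-0.2, 0.1, 0.1]
finger_gap: -0.0003
[[-0.08321235 -0.06312293]] [-0.15258664  0.12543494  0.06046665]
```

```bash
python3 -m handwheel '[{"dx":0,"dy":0,"dz":0.05,"spin":0,"jaw":255},{"dx":0,"dy":0,"dz":0.1,"spin":0,"jaw":255},{"dx":0,"dy":0,"dz":0.15,"spin":0,"jaw":255},{"dx":0,"dy":0,"dz":0.2,"spin":0,"jaw":255}]'
python3 -m handwheel '[{"dx":0,"dy":0,"dz":0.05,"spin":0,"jaw":255},{"dx":0,"dy":0,"dz":0.1,"spin":0,"jaw":255},{"dx":0,"dy":0,"dz":0.1,"spin":0,"jaw":255}]'
python3 - <<'E'
from h import *
print(rk(arm.observe()['position']),arm.observe()['contact_force'])
E
```

```text
time_s: 37.07
position: [0.5561, -0.0444, -0.0158]
ee_rot: [-0.482, 0.519, -0.517, 0.48]
contact_force: [-9.1, 0.1, 6.4]
finger_gap: -0.0002
time_s: 37.32
position: [0.5561, -0.0444, -0.016]
ee_rot: [-0.482, 0.52, -0.517, 0.479]
contact_force: [-11.0, 0.8, 8.5]
finger_gap: 0.0001
[[-0.08332537 -0.06333051]] [-10.97861397   0.75128113   8.53582565]
```

```bash
python3 -m handwheel '[{"dx":0,"dy":0,"dz":-0.5,"spin":0,"jaw":255},{"dx":0,"dy":0,"dz":-1.5,"spin":0,"jaw":255},{"dx":0,"dy":-2,"dz":-2,"spin":0,"jaw":255},{"dx":-1.2,"dy":-5,"dz":-2,"spin":0,"jaw":255},{"dx":-1.7,"dy":-8,"dz":-2,"spin":0,"jaw":255},{"dx":-1.7,"dy":-9,"dz":-2,"spin":0,"jaw":255},{"dx":-1.7,"dy":-9,"dz":-2,"spin":0,"jaw":255},{"dx":-1.7,"dy":-9,"dz":-2,"spin":0,"jaw":255}]'
python3 - <<'E'
from h import *
M,a=snap('wrist','w28');M2,s=snap('side','s28')
cv2.imwrite('pics/c28.png',cv2.resize(a[30:290,130:480,::-1],None,fx=2.2,fy=2.2,interpolation=cv2.INTER_CUBIC))
E
```

```text
time_s: 37.98
position: [0.541, -0.0263, 0.0748]
ee_rot: [0.481, -0.518, 0.519, -0.481]
contact_force: [0.1, 0.4, 0.0]
finger_gap: -0.0002
```

View pics/c28.png

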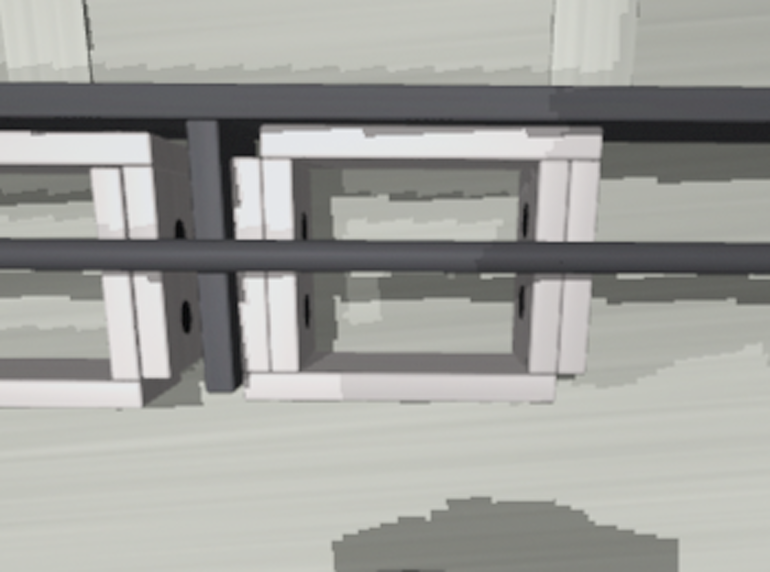

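View pics/s28.png

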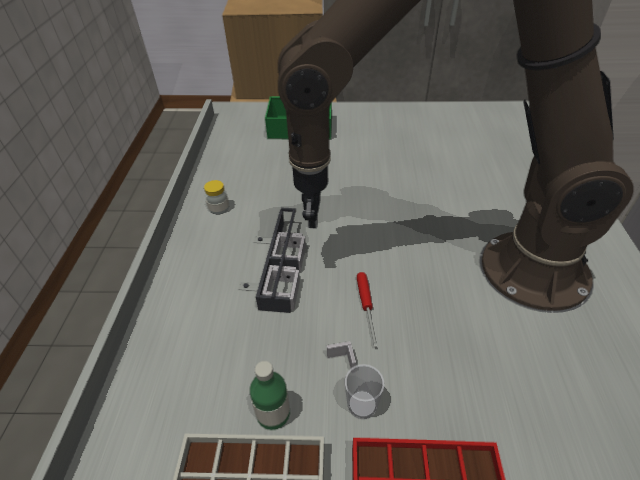

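```bash
python3 - <<'E'
from h import *
print(arm.finish_job(), arm.observe()['time_s'])
E
```

```text
the job is handed in; nothing more can be done
the job is handed in; nothing more can be done
```

The spare bracket is nested into the first one in the open bay, the same way round as the finished pair. I handed the job in at about 38 s of the 61 s allowed.

**What I did:** I gripped the spare by its web, turned it round and set it down in front of the keeper bar. After letting go, I pushed it in under the bar with closed fingers, mostly at 1 to 2 mm per step. I then pushed the pair sideways against the divider and finished with light pushes both ways. Pushing forces stayed at about 15 N or less in every reading.

**Last checks:**
- **Against the fence:** measured from the wrist camera just before the last light push, the first web is within about 0.5 mm of the fence.
- **Squareness:** the first web is parallel to the fence to about 0.1 mm. The spare's web front is 71.9 and 72.6 mm out at its two ends, against 72 mm ideal.
- **Against the divider:** the camera put the pair's side about 1 mm off the divider, within the calibration error. The sideways push met a hard stop there at about 10 N.
- **Final push:** the last push towards the fence met a hard stop at about 11 N with no movement. The last wrist picture showed the doubled legs closed up like the finished pair's.
- **Other things on the bench:** the final side picture showed nothing else moved.

**What went wrong or disagreed:**
- **First grasp:** it closed on nothing, because the fingertips sit about 32 mm above the reported TCP. I allowed for that from then on.
- **Skew:** the pair was about 1.3° askew after the first sideways push. An off-centre push on the web straightened it.

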